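# Sort the leftover parts at the soldering bench

## Robot

A 6-joint arm with a two-finger parallel gripper is mounted at the origin on the work surface. World frame = base frame: x ahead of the robot, y to its left, z up, the work surface at z = 0. Lengths are in m, angles in rad, forces in N, time in s.
With the tool pointing down it reaches from about 0.25 to 0.775 m from the base axis. Payload 4 kg.
Tool frame: the origin (TCP) lies midway between the tips of the shut fingers; the grasp point (between the pads) lies 19 mm behind it; z points along the fingers, y is the line along which they close (so a half turn about z gives the same grasp; the last joint's range is limited). The gripper opens to 94 mm and grips with 3 to 60 N. Pads are 16 mm wide; open, the fingers measure 119 mm over their backs; the gripper's body (75 mm by 177 mm) begins 78 mm behind the grasp point.
Start: joints at [1.184, 0.087, 1.371, -0, 1.684, -0.103], TCP at [0.154, 0.528, 0.206] pointing down, gripper open.
Joint ranges: [-3.1, 3.1], [-0.76, 2.03], [0.27, 2.55], [-1.08, 4.22], [0.17, 2.65], [-2.57, 2.57]. Speed limits (rad/s): [2.79, 2.79, 3.14, 3.14, 3.14, 3.14].

## Interface

Orientations are given as [roll, pitch, yaw] about the fixed x, y, z axes, in that order (R = Rz(yaw) Ry(pitch) Rx(roll)).
In Python, from bench import robot gives the robot as it stands. The module is installed in compiled form; this text tells all that it offers.
- The arm moves only by the tool arm_command, never from a script. Its argument "targets" is a list of rows, each a list of 4 numbers: the shift along the world's x, y, z as a fraction of full scale, then the turn about the world's z as a fraction of full scale. A call has 1 to 8 rows; each row is the pose to reach, as a shift and turn from the pose commanded when the call began; what a row does not reach only later rows make up. Full scale, the value 1, is 0.5 m for a shift and 120 degrees for a turn. A row lasts 1/12 s, in which the tool goes at most 41.7 mm and 7.16 degrees, less where a joint would pass 70% of its speed; a pose out of reach is approached as far as the arm can. A call with a number of a shift or a turn outside -1 to 1 is refused whole. A call with a gripper value outside its range is refused whole. "claw" is the closure, from 0 (fully open) to 1 (shut), set as the call begins (left out, the last holds). The fingers move at their own pace and stop on an object; the grip force is fixed at half the most. Time passes only in rows, so rows that repeat a pose let the fingers close. It gives the time, the measured TCP pose, the force, the opening and the grip force at its end, in the units of the state.
- robot.get_obs(): the state, without advancing time (a new reading comes with each control period).
- robot.snapshot(name): name is "side" or "top"; returns the picture (384x512x3 uint8, red, green, blue); there is no depth.
- robot.camera_info(name): a dict with "vfov" (degrees; the focal length in pixels is half the picture's height over the tangent of half this angle, whatever the lens; pixels are square), "cx", "cy" (the principal point, pixels), "k1" (the pictures are not rectified: a ray, as slopes to the right and down, at radius r is drawn at 1 + k1 r^2 times it, then the intrinsics apply), "extrinsics" (4x4, takes a point from camera to world coordinates). Camera axes: x right, y up, looking along -z (the intrinsics and any distortion apply to the point x, -y, -z); pixel columns grow to the right and rows downward; lengths in m; the calibration is good to about 2 mm. A picture is of the moment at which its call begins. camera_info takes no time and is no camera call.
- robot.close_job(): hands the job in; it is judged then, once.
The state is a dict: "time": time; "joint_positions": joint angles; "qvel": joint speeds; "joint_torque": joint torques, N m; "tool_pos": TCP position; "ee_rot": TCP orientation; "wrist_force": force on the tool from outside, world axes, zero at the start; "wrist_torque": the same for the moment, N m; "width": finger opening in m; "finger_force": force on a finger pad.
Only numpy, scipy, OpenCV 4.12 (cv2) and the standard library are available. Lean on these libraries where they do the work, as an engineer would, in place of code of your own. Each camera call takes 0.05 s, during which the arm holds its last target. There are 200 camera calls.

## Task

Clear the leftover parts off the soldering bench: put every finned heat sink in the square bin and every screw terminal block in the long shallow tray; open the drawer of the small grey cabinet, put all the thin flat plates in it and push the drawer fully shut. Leave the ferrite ring, the solder reel and the flux jar where they are.

Things in the scene. Friction and masses are not known exactly. Their poses are not given: they have to be found in the camera images.
- sink0: finned aluminium heat sink, 38 (x) x 32 (y) x 26 (z) mm block with five upright fins running along its x; origin at the centre of its underside (the solid 5 mm base), z up; may be absent
- sink1: finned aluminium heat sink, 38 (x) x 32 (y) x 26 (z) mm block with five upright fins running along its x; origin at the centre of its underside (the solid 5 mm base), z up; may be absent
- sink2: finned aluminium heat sink, 38 (x) x 32 (y) x 26 (z) mm block with five upright fins running along its x; origin at the centre of its underside (the solid 5 mm base), z up; may be absent
- block0: grey plastic screw terminal block, 54 (x) x 17 (y) x 20 (z) mm bar with four screws in its top; origin at the centre of its underside, z up; may be absent
- block1: grey plastic screw terminal block, 54 (x) x 17 (y) x 20 (z) mm bar with four screws in its top; origin at the centre of its underside, z up; may be absent
- plate0: thin flat aluminium plate with two holes, 50 (x) x 28 (y) x 6 (z) mm, lying flat; origin at the centre of its underside, z up; may be absent
- plate1: thin flat aluminium plate with two holes, 50 (x) x 28 (y) x 6 (z) mm, lying flat; origin at the centre of its underside, z up; may be absent
- plate2: thin flat aluminium plate with two holes, 50 (x) x 28 (y) x 6 (z) mm, lying flat; origin at the centre of its underside, z up; may be absent
- square_bin: square black bin, outside 140 x 140 mm and 55 mm high, walls and floor 5 mm, open above, fixed to the bench; origin at the centre of its underside
- long_tray: long shallow black tray, outside 100 (x) x 200 (y) mm and 35 mm high, walls and floor 5 mm, open above, fixed; origin at the centre of its underside; it and the square bin may trade places
- cab: low grey one-drawer component cabinet, 200 (x) x 220 (y) x 70 (z) mm, fixed; origin at the centre of its underside, front faces its own -x. The drawer slides out towards -x
- cab_drawer0 (a joint): travel of the drawer in m: 0 shut, 0.133 fully out
- cab_drawer0_handle (a point): middle of the drawer's steel bar handle: a horizontal bar 110 mm long along the cabinet's y and about 10 mm thick, 35 mm in front of the drawer's front, about 39 mm above the bench; moves with the drawer
- drawer_floor (a point): centre of the drawer's inner floor (about 22 mm above the bench), moves with the drawer; axes parallel to the cabinet's. The inside measures 155 (x) x 178 (y) mm; the walls rise 26 mm above the floor and the front about 38 mm
- core: dark ferrite ring, 34 mm outside, 18 mm hole, 12 mm high, lying among the parts; not to be sorted; origin at the centre of its underside
- reel: small solder reel lying flat, 54 mm diameter, 30 mm high; origin at the centre of its underside
- jar: small amber flux jar, 44 mm diameter, 45 mm high; origin at the centre of its underside

How it is judged:
On the way, in this order (a step that is already met when the one before it is completed fails the run):
1. the drawer is pulled open (value of joint cab_drawer0 above 0.06 m), for 0.2 s.
2. all the flat plates lie released in the drawer (x of plate0 in the frame of drawer_floor between -0.079 and 0.079 m and y of plate0 in the frame of drawer_floor between -0.091 and 0.091 m and z of plate0 in the frame of drawer_floor between -0.004 and 0.03 m and linear speed of each of plate0, plate1, plate2 below 0.03 m/s and contact force between the fingers and plate0 below 0.1 N and x of plate1 in the frame of drawer_floor between -0.079 and 0.079 m and y of plate1 in the frame of drawer_floor between -0.091 and 0.091 m and z of plate1 in the frame of drawer_floor between -0.004 and 0.03 m and contact force between the fingers and plate1 below 0.1 N and x of plate2 in the frame of drawer_floor between -0.079 and 0.079 m and y of plate2 in the frame of drawer_floor between -0.091 and 0.091 m and z of plate2 in the frame of drawer_floor between -0.004 and 0.03 m and contact force between the fingers and plate2 below 0.1 N), for 0.2 s.
At the end, for the whole second after the job is handed in: Every heat sink present lies at rest inside the square bin, every terminal block inside the long tray, every flat plate inside the drawer, all released, and the drawer is shut to within 6 mm (all of step 2 and x of sink0 in the frame of square_bin between -0.067 and 0.067 m and y of sink0 in the frame of square_bin between -0.067 and 0.067 m and z of sink0 in the frame of square_bin between 0 and 0.052 m and linear speed of each of sink0, sink1, sink2, block0, block1 below 0.03 m/s and contact force between the fingers and sink0 below 0.1 N and x of sink1 in the frame of square_bin between -0.067 and 0.067 m and y of sink1 in the frame of square_bin between -0.067 and 0.067 m and z of sink1 in the frame of square_bin between 0 and 0.052 m and contact force between the fingers and sink1 below 0.1 N and x of sink2 in the frame of square_bin between -0.067 and 0.067 m and y of sink2 in the frame of square_bin between -0.067 and 0.067 m and z of sink2 in the frame of square_bin between 0 and 0.052 m and contact force between the fingers and sink2 below 0.1 N and x of block0 in the frame of long_tray between -0.047 and 0.047 m and y of block0 in the frame of long_tray between -0.097 and 0.097 m and z of block0 in the frame of long_tray between 0 and 0.038 m and contact force between the fingers and block0 below 0.1 N and x of block1 in the frame of long_tray between -0.047 and 0.047 m and y of block1 in the frame of long_tray between -0.097 and 0.097 m and z of block1 in the frame of long_tray between 0 and 0.038 m and contact force between the fingers and block1 below 0.1 N and value of joint cab_drawer0 below 0.006 m); the robot touches nothing.
It fails at once if the ferrite ring, reel or jar is moved more than 50 mm (distance of any of core, reel, jar from where it was at the start of the episode above 0.05 m).
Of sink0, sink1, sink2, block0, block1 only 4 to 5 are there at a start; the rules pass over those that are not, and their reading is None.
Of plate0, plate1, plate2 only 2 to 3 are there at a start; the rules pass over those that are not, and their reading is None.
At some moment in a run one of sink0, sink1, sink2, block0, block1, plate0, plate1, plate2 may be knocked a few centimetres aside while the robot is not near it.
Once in a run the grip may slacken for a moment while it holds something.
It also fails if it takes over 208 s, if anything falls off the work surface, if the arm or the gripper's body presses on something with over 40 N, if the wrist force passes 120 N, or if a joint passes its speed limit or range.

## Working session

There is one attempt and no reset: what is moved stays moved. The work goes in short steps, Python scripts to look and compute and a tool call to move; the robot and the scene stay as the last step left them, time stands still between calls to the robot, and variables do not carry over. Pictures are saved under pics/ and viewed, at most 14 in all, crops included, and the job is handed in when it is done.

Besides the shell and the picture viewer there is one more tool, called after "Request:" as name(argument=value, ...), one argument or row to a line, values as JSON. arm_command: Moves the arm, as the interface text tells. Shift numbers are shares of 0.5 m and turn numbers shares of 120 degrees, none past 1 either way. Its arguments: {"type":"object","properties":{"targets":{"type":"array"},"claw":{"type":"number"}},"required":["targets"]}

```bash
mkdir -p pics; cat > h.py <<'E'
import numpy as np, cv2
from bench import robot
def cam(n):
    c=robot.camera_info(n); f=192/np.tan(np.radians(c['vfov'])/2)
    return c,f,np.array(c['extrinsics'])
def ray(n,u,v):
    c,f,T=cam(n); d=np.array([(u-c['cx'])/f,(v-c['cy'])/f]); s=d.copy()
    for _ in range(30): s=d/(1+c['k1']*(s@s))
    return T[:3,3],T[:3,:3]@np.array([s[0],-s[1],-1])
def onz(n,u,v,z):
    o,d=ray(n,u,v); return o+d*(z-o[2])/d[2]
def proj(n,p):
    c,f,T=cam(n); q=T[:3,:3].T@(np.array(p)-T[:3,3]); s=np.array([q[0],-q[1]])/-q[2]
    s=s*(1+c['k1']*(s@s)); return s*f+[c['cx'],c['cy']]
def tri(a,b):
    (o1,d1),(o2,d2)=ray('top',*a),ray('side',*b)
    A=np.stack([d1,-d2],1); t=np.linalg.lstsq(A,o2-o1,rcond=None)[0]
    p,q=o1+d1*t[0],o2+d2*t[1]; return (p+q)/2,np.linalg.norm(p-q)
def snap(n,name):
    im=robot.snapshot(n)[:,:,::-1].copy(); cv2.imwrite(f'pics/{name}.png',im); return im
E
python3 - <<'E'
from h import *
for n in('top','side'):
    im=snap(n,n+'0'); cv2.imwrite(f'pics/{n}0b.png',cv2.resize(im,(800,600),interpolation=cv2.INTER_CUBIC)); c,f,T=cam(n); print(n,f,c['cx'],c['cy'],c['k1'],T.round(3).tolist())
print(robot.get_obs())
E
```

```text
top 399.4754578479771 249.92159544664244 189.72701250711205 -0.11031160508701339 [[0.025, 0.981, -0.19, 0.426], [-1.0, 0.025, -0.006, -0.02], [-0.002, 0.19, 0.982, 0.971], [0.0, 0.0, 0.0, 1.0]]
side 368.454251351936 254.55149750315505 191.24078566199063 -0.11824523884736148 [[-0.996, 0.06, -0.059, 0.566], [-0.084, -0.766, 0.638, 0.564], [-0.007, 0.64, 0.768, 0.725], [0.0, 0.0, 0.0, 1.0]]
{'time': 0.1, 'joint_positions': array([ 1.18390269e+00,  8.79004537e-02,  1.37211460e+00, -3.36025984e-05,
        1.68359424e+00, -1.03126743e-01]), 'qvel': array([ 0.00049428, -0.00129852, -0.00361328,  0.00017894,  0.00229837,
       -0.00038363]), 'joint_torque': array([ 2.34122839e-03, -3.41251910e+01, -3.03301764e+01,  7.19640311e-02,
        3.04553902e-02, -1.19968663e-04]), 'tool_pos': array([0.15382584, 0.52753001, 0.20440482]), 'ee_rot': array([-3.13958329e+00, -1.74381587e-04,  2.85782183e+00]), 'wrist_force': array([0.62927727, 0.28550523, 0.40693741]), 'wrist_torque': array([-0.00736415, -0.02334163,  0.05163945]), 'finger_force': 0.0, 'width': 0.09408734340342484}
```

View pics/top0b.png

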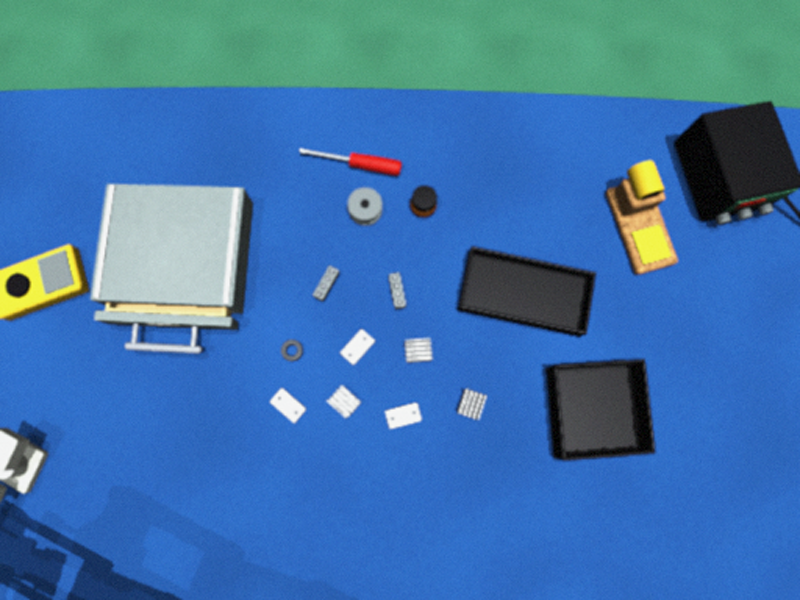

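View pics/side0b.png

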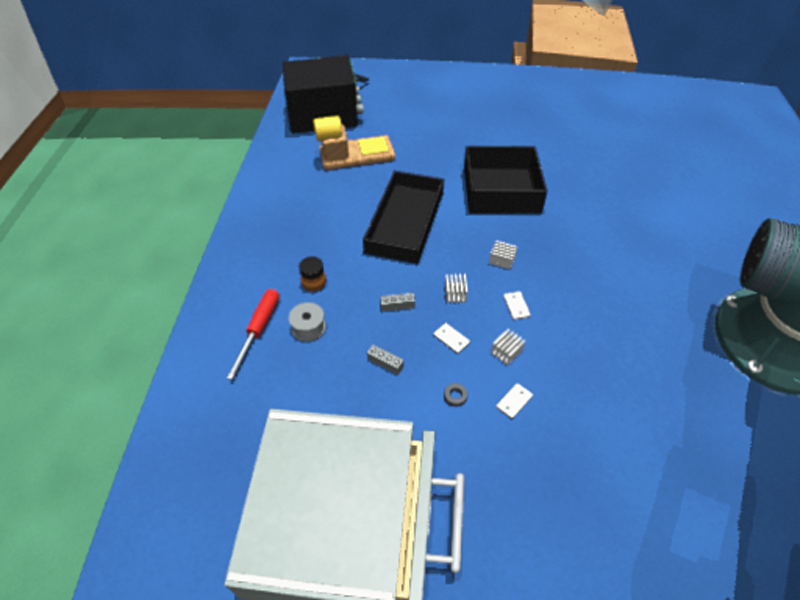

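The top view (800x600 scale) shows plates at (357,347), (288,405) and (403,415), sinks at (419,349), (343,401) and (473,404), and blocks at (326,282) and (397,290). The ring is at (291,350), the tray at (527,290), the bin at (600,408) and the handle at (163,349). The side view shows the same parts, and the drawer is slightly ajar.

```bash
cat >> h.py <<'E'
def blobs(im,amin=60,amax=900):
    h=cv2.cvtColor(im,cv2.COLOR_BGR2HSV); m=((h[...,1]<115)&(h[...,2]>60)).astype(np.uint8)*255
    m=cv2.morphologyEx(m,cv2.MORPH_CLOSE,np.ones((3,3)))
    out=[]
    for c in cv2.findContours(m,cv2.RETR_EXTERNAL,cv2.CHAIN_APPROX_NONE)[0]:
        if amin<cv2.contourArea(c)<amax: out.append((c,cv2.minAreaRect(c)))
    return out
def parts(t,s,zmax=0.05):
    """match blobs of the two views by ray distance; print centre, mid-height, and yaw of long side on plane"""
    for c,r in blobs(t):
        u=np.array(r[0]); best=min(((tri(u,q[0]),q) for _,q in blobs(s)),key=lambda x:x[0][1]+(0 if -.01<x[0][0][2]<zmax else 9))
        z=best[0][0][2]; b=cv2.boxPoints(r); w=np.array([onz('top',*p,max(z,.003))[:2] for p in b])
        e1,e2=w[1]-w[0],w[2]-w[1]; l1,l2=np.linalg.norm(e1),np.linalg.norm(e2); e=e1 if l1>l2 else e2
        print(np.round(u),np.round(best[1][0]),'xyz',best[0][0].round(4),'err',round(best[0][1],4),'size',np.round([max(l1,l2),min(l1,l2)],3),'yawlong',round(np.degrees(np.arctan2(e[1],e[0]))%180,1))
E
python3 - <<'E'
from h import *
t,s=cv2.imread('pics/top0.png'),cv2.imread('pics/side0.png')
parts(t,s)
k=.64
def both(n,a,b):print(n,*[np.round(x,4) for x in tri(np.array(a)*k,np.array(b)*k)])
both('handleR(top) end',(200,350),(460,478)); both('handleL',(127,348),(455,570))
both('cab front topR',(236,304),(411,423))
both('tray A',(471,249),(444,180));both('tray B',(594,270),(399,173));both('tray C',(586,334),(366,255)) 
both('bin',(545,366),(541,146))
for n,p in dict(trayTL=(471,249),trayTR=(594,270),trayBR=(585,334),trayBL=(460,309)).items(): print(n,onz('top',*np.array(p)*k,.035).round(3))
for n,p in dict(TL=(545,366),TR=(643,361),BR=(654,452),BL=(555,459)).items(): print(n,onz('top',*np.array(p)*k,.055).round(3))
E
```

```text
[ 15. 297.] [469. 192.] xyz [0.3663 0.3049 0.4326] err 0.0123 size [0.062 0.045] yawlong 5.3
[258. 266.] [330. 195.] xyz [ 0.4288 -0.0372  0.0044] err 0.0005 size [0.053 0.031] yawlong 105.3
[302. 258.] [321. 163.] xyz [ 0.4486 -0.141   0.0131] err 0.0006 size [0.041 0.036] yawlong 162.0
[184. 259.] [329. 256.] xyz [0.4397 0.1403 0.0041] err 0.0003 size [0.053 0.031] yawlong 51.4
[220. 257.] [325. 222.] xyz [0.4476 0.0531 0.013 ] err 0.0008 size [0.042 0.036] yawlong 50.8
[186. 224.] [291. 252.] xyz [0.5246 0.1386 0.0089] err 0.0004 size [0.032 0.029] yawlong 3.2
[268. 224.] [292. 184.] xyz [ 0.5283 -0.0583  0.0134] err 0.0025 size [0.041 0.036] yawlong 91.4
[228. 222.] [289. 216.] xyz [0.5326 0.0365 0.0041] err 0.0004 size [0.053 0.031] yawlong 137.0
[254. 186.] [254. 193.] xyz [ 0.6218 -0.0234  0.011 ] err 0.0009 size [0.056 0.019] yawlong 12.3
[208. 181.] [246. 230.] xyz [0.6313 0.0888 0.0109] err 0.0008 size [0.056 0.02 ] yawlong 153.2
[ 28. 174.] [289. 216.] xyz [0.5514 0.3238 0.3967] err 0.0014 size [0.082 0.043] yawlong 111.3
[233. 132.] [197. 206.] xyz [0.7578 0.0321 0.0166] err 0.0009 size [0.061 0.056] yawlong 1.6
[207.  99.] [154. 227.] xyz [0.8465 0.1024 0.0145] err 0.0026 size [0.085 0.014] yawlong 82.1
handleR(top) end [0.5168 0.2743 0.031 ] 0.0007
handleL [0.518  0.3885 0.0335] 0.0035
cab front topR [0.5838 0.2163 0.0591] 0.0024
tray A [ 0.5952 -0.1041  0.2149] 0.0795
tray B [ 0.6502 -0.3295  0.0321] 0.0145
tray C [ 0.6694 -0.4207 -0.3048] 0.1308
bin [ 0.4519 -0.1913  0.2181] 0.0807
trayTL [ 0.685 -0.137  0.035]
trayTR [ 0.657 -0.33   0.035]
trayBR [ 0.556 -0.312  0.035]
trayBL [ 0.59  -0.121  0.035]
TL [ 0.504 -0.245  0.055]
TR [ 0.514 -0.394  0.055]
BR [ 0.381 -0.406  0.055]
BL [ 0.37  -0.258  0.055]
```

```bash
python3 - <<'E'
from h import *
k=.64
def P(p,z):return onz('top',*np.array(p)*k,z).round(4)[:2]
def yaw(a,b): d=np.array(b)-a; return round(np.degrees(np.arctan2(d[1],d[0]))%180,1)
a,b=P((107,184),.07),P((245,187),.07); print('cab back',a,b,yaw(a,b))
a,b=P((93,300),.07),P((234,306),.07); print('cab front',a,b,yaw(a,b))
a,b=P((95,318),.06),P((236,325),.06); print('drawer front',a,b,yaw(a,b))
t=cv2.imread('pics/top0.png'); h=cv2.cvtColor(t,cv2.COLOR_BGR2HSV)
m=((h[...,1]<115)&(h[...,2]>60)); 
cs=[]
for u in range(83,127,3):
    vs=np.where(m[216:232,u])[0]+216; cs.append((u,vs.max(),vs.min()))
    
print(cs)
def both(n,a,b):print(n,*[np.round(x,4) for x in tri(np.array(a)*k,np.array(b)*k)])
both('bin BR',(654,452),(541,146));both('bin TR',(643,361),(466,147));both('bin BL',(555,459),(545,186))
both('tray BR',(585,334),(444,180));both('tray TR',(594,270),(399,173));both('tray BL',(460,309),(419,262))
both('tray TL',(471,249),(365,250))
both('handle y-',(200,350),(460,475));both('drawer front y-',(236,325),(433,432))
im=np.hstack([cv2.resize(t[110:240,50:170],None,fx=3,fy=3,interpolation=2),cv2.resize(cv2.imread('pics/side0.png')[254:384,140:310],None,fx=2,fy=3)[:390]])
cv2.imwrite('pics/c1.png',im)
E
```

```text
cab back [0.7687 0.4349] [0.7659 0.2135] 89.3
cab front [0.5834 0.4342] [0.58   0.2161] 89.1
drawer front [0.5575 0.4328] [0.5532 0.2137] 88.9
[(83, np.int64(223), np.int64(219)), (86, np.int64(223), np.int64(216)), (89, np.int64(223), np.int64(219)), (92, np.int64(224), np.int64(219)), (95, np.int64(224), np.int64(220)), (98, np.int64(224), np.int64(220)), (101, np.int64(224), np.int64(220)), (104, np.int64(224), np.int64(220)), (107, np.int64(224), np.int64(220)), (110, np.int64(224), np.int64(220)), (113, np.int64(225), np.int64(220)), (116, np.int64(225), np.int64(221)), (119, np.int64(225), np.int64(221)), (122, np.int64(225), np.int64(216)), (125, np.int64(225), np.int64(216))]
bin BR [ 0.3749 -0.4025  0.0592] 0.013
bin TR [ 0.5153 -0.396   0.0501] 0.0009
bin BL [ 0.3743 -0.2529  0.0769] 0.0058
tray BR [ 0.5563 -0.3139  0.0301] 0.0009
tray TR [ 0.6502 -0.3295  0.0321] 0.0145
tray BL [ 0.594 -0.124 -0.   ] 0.0046
tray TL [ 0.6904 -0.1407  0.0055] 0.0056
handle y- [0.5168 0.2726 0.0361] 0.0002
drawer front y- [0.5547 0.2184 0.0422] 0.0021
```

View pics/c1.png

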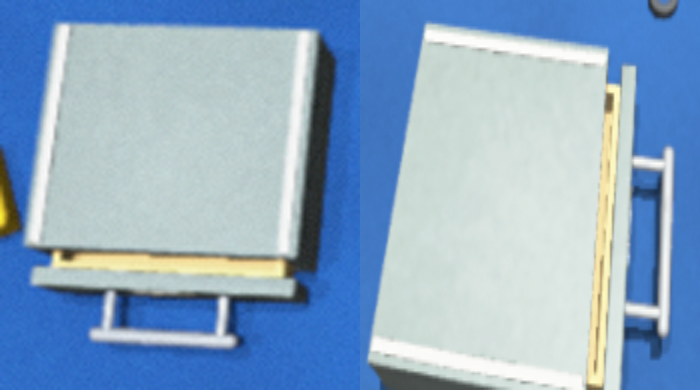

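The crop shows the drawer ajar by about 2 cm and the handle bar centred near (104.5,222) in the top image. That puts it at about (0.517, 0.327), with the cabinet yaw about -0.9°.

Request:
arm_command(
  targets=[
    [0.1, -0.1, 0, -0.05],
    [0.72, -0.4, 0, -0.31],
    [0.72, -0.4, 0, -0.31],
    [0.72, -0.4, 0, -0.31],
    [0.72, -0.4, 0, -0.31],
    [0.72, -0.4, 0, -0.31],
    [0.72, -0.4, 0, -0.31],
    [0.72, -0.4, 0, -0.31],
  ],
  claw=0.68,
)

```text
time: 0.77
tool_pos: [0.444, 0.3634, 0.205]
ee_rot: [-3.141, -0.0, 2.208]
wrist_force: [-0.6, -0.1, 0.6]
width: 0.044
finger_force: 0.0
```

Request:
arm_command(
  targets=[
    [0, 0, 0, -0.05],
    [0, 0, 0, -0.31],
    [0, 0, 0, -0.31],
    [0, 0, 0, -0.31],
    [0, 0, 0, -0.31],
    [0, 0, 0, -0.31],
    [0, 0, 0, -0.31],
    [0, 0, 0, -0.31],
  ],
)

```text
time: 1.43
tool_pos: [0.4425, 0.3647, 0.2049]
ee_rot: [-3.141, 0.001, 1.561]
wrist_force: [0.7, 0.1, -0.3]
width: 0.0297
finger_force: 0.0
```

Request:
arm_command(
  targets=[
    [0.145, -0.076, -0.1, 0],
    [0.145, -0.076, -0.15, 0],
    [0.145, -0.076, -0.2, 0],
    [0.145, -0.076, -0.28, 0],
    [0.145, -0.076, -0.34, 0],
    [0.145, -0.076, -0.37, 0],
    [0.145, -0.076, -0.37, 0],
    [0.145, -0.076, -0.37, 0],
  ],
)

```text
time: 2.1
tool_pos: [0.5145, 0.3265, 0.0194]
ee_rot: [-3.139, 0.001, 1.56]
wrist_force: [-0.5, -0.0, 0.7]
width: 0.0301
finger_force: 0.0
```

Request:
arm_command(
  targets=[
    [0, 0, 0, 0],
    [0, 0, 0, 0],
    [0, 0, 0, 0],
    [0, 0, 0, 0],
    [0, 0, 0, 0],
    [0, 0, 0, 0],
  ],
  claw=1,
)

```text
time: 2.6
tool_pos: [0.5169, 0.3278, 0.0232]
ee_rot: [3.137, -0.003, 1.559]
wrist_force: [0.3, -0.1, 6.2]
width: 0.0101
finger_force: 30.0
```

Request:
arm_command(
  targets=[
    [-0.03, 0, 0, 0],
    [-0.06, 0, 0, 0],
    [-0.09, 0, 0, 0],
    [-0.12, 0, 0, 0],
    [-0.15, 0, 0, 0],
    [-0.18, 0, 0, 0],
    [-0.2, 0.003, 0, 0],
    [-0.2, 0.003, 0, 0],
  ],
)

```text
time: 3.27
tool_pos: [0.4146, 0.3297, 0.0232]
ee_rot: [3.139, -0.003, 1.561]
wrist_force: [-0.5, 0.2, 7.3]
width: 0.0099
finger_force: 30.0
```

Request:
arm_command(
  targets=[
    [-0.01, 0, 0, 0],
    [-0.01, 0, 0, 0],
    [-0.01, 0, 0, 0],
    [-0.01, 0, 0, 0],
  ],
)

```text
time: 3.6
tool_pos: [0.4112, 0.3298, 0.0232]
ee_rot: [3.138, -0.003, 1.56]
wrist_force: [-0.5, 1.4, 8.5]
width: 0.0098
finger_force: 30.0
```

Request:
arm_command(
  targets=[
    [0, 0, 0, 0],
    [0, 0, 0, 0],
    [0, 0, 0, 0],
  ],
  claw=0.68,
)

```text
time: 3.85
tool_pos: [0.4096, 0.3279, 0.02]
ee_rot: [-3.141, 0.001, 1.559]
wrist_force: [-0.1, -0.5, 0.1]
width: 0.0263
finger_force: 0.0
```

Request:
arm_command(
  targets=[
    [0, 0, 0.05, 0],
    [0, -0.0, 0.13, 0],
    [0, -0.0, 0.2, 0],
    [0, -0.1, 0.2, 0],
    [0, -0.2, 0.2, 0],
    [0, -0.3, 0.2, 0.1],
    [0, -0.36, 0.2, 0.1],
    [0, -0.36, 0.2, 0.1],
  ],
)

```text
time: 4.52
tool_pos: [0.4092, 0.1448, 0.1198]
ee_rot: [-3.14, 0.002, 1.77]
wrist_force: [0.7, 0.0, -0.1]
width: 0.0303
finger_force: 0.0
```

```bash
cat > look.py <<'E'
import sys
from h import *
n=sys.argv[1]; t=snap('top','t'+n); s=snap('side','s'+n); parts(t,s)
E
python3 look.py 1 | grep -v 'err 0.0[1-9]'
```

```text
[ 75. 351.] [480. 222.] xyz [0.2807 0.2589 0.3204] err 0.0028 size [0.105 0.02 ] yawlong 11.1
[184. 259.] [329. 256.] xyz [0.4396 0.1405 0.0027] err 0.0005 size [0.054 0.032] yawlong 51.4
[186. 224.] [291. 252.] xyz [0.5243 0.1386 0.0074] err 0.0012 size [0.029 0.029] yawlong 91.6
[268. 224.] [292. 184.] xyz [ 0.5283 -0.0583  0.0134] err 0.0025 size [0.041 0.036] yawlong 91.4
[228. 222.] [289. 216.] xyz [0.5326 0.0365 0.0041] err 0.0004 size [0.053 0.031] yawlong 137.0
[254. 186.] [254. 193.] xyz [ 0.6218 -0.0231  0.0113] err 0.0008 size [0.056 0.019] yawlong 12.3
[208. 181.] [246. 230.] xyz [0.6313 0.089  0.0111] err 0.0008 size [0.056 0.02 ] yawlong 153.2
[ 28. 174.] [289. 216.] xyz [0.5514 0.3238 0.3967] err 0.0014 size [0.082 0.043] yawlong 111.3
[233. 132.] [197. 206.] xyz [0.7578 0.0321 0.0166] err 0.0009 size [0.061 0.056] yawlong 1.6
[207.  99.] [154. 227.] xyz [0.847  0.1023 0.0144] err 0.001 size [0.085 0.011] yawlong 82.1
```

Request:
arm_command(
  targets=[
    [0.061, -0.009, 0, -0.05],
    [0.061, -0.009, -0.02, -0.417],
    [0.061, -0.009, -0.05, -0.417],
    [0.061, -0.009, -0.1, -0.417],
    [0.061, -0.009, -0.12, -0.417],
    [0.061, -0.009, -0.13, -0.417],
    [0.061, -0.009, -0.13, -0.417],
    [0.061, -0.009, -0.13, -0.417],
  ],
  claw=0.45,
)

```text
time: 5.28
tool_pos: [0.4398, 0.1449, 0.0542]
ee_rot: [-3.139, 0.002, 0.893]
wrist_force: [1.0, -0.5, 0.1]
width: 0.0515
finger_force: 0.0
```

Request:
arm_command(
  targets=[
    [0, 0, -0.04, 0],
    [0, 0, -0.08, 0],
    [0, 0, -0.103, 0],
    [0, 0, -0.103, 0],
    [0, 0, -0.103, 0],
    [0, 0, -0.103, 0],
  ],
)

```text
time: 5.78
tool_pos: [0.4413, 0.1444, 0.0048]
ee_rot: [3.141, -0.001, 0.897]
wrist_force: [0.9, 0.4, 0.4]
width: 0.0516
finger_force: 0.0
```

Request:
arm_command(
  targets=[
    [0, 0, 0, 0],
    [0, 0, 0, 0],
    [0, 0, 0, 0],
    [0, 0, 0, 0],
    [0, 0, 0, 0],
    [0, 0, 0, 0],
  ],
  claw=1,
)

```text
time: 6.28
tool_pos: [0.441, 0.1439, 0.0045]
ee_rot: [3.141, -0.001, 0.895]
wrist_force: [0.1, 0.3, 2.0]
width: 0.0265
finger_force: 30.0
```

Request:
arm_command(
  targets=[
    [0, 0, 0.05, 0],
    [0, 0, 0.12, 0],
    [0, 0, 0.18, 0],
    [0.02, 0.06, 0.22, -0.05],
    [0.05, 0.12, 0.22, -0.1],
    [0.08, 0.18, 0.22, -0.15],
    [0.1, 0.24, 0.22, -0.2],
    [0.1, 0.24, 0.22, -0.2],
  ],
)

```text
time: 6.95
tool_pos: [0.4917, 0.2682, 0.1135]
ee_rot: [-3.14, -0.001, 0.477]
wrist_force: [-0.8, -0.5, -0.7]
width: 0.0263
finger_force: 30.0
```

Request:
arm_command(
  targets=[
    [0.02, 0.06, 0, -0.05],
    [0.048, 0.12, 0, -0.1],
    [0.048, 0.18, 0, -0.15],
    [0.048, 0.21, 0, -0.2],
    [0.048, 0.21, 0, -0.236],
    [0.048, 0.21, 0, -0.236],
    [0.048, 0.21, 0, -0.236],
    [0.048, 0.21, 0, -0.236],
  ],
)

```text
time: 7.62
tool_pos: [0.5146, 0.3679, 0.1139]
ee_rot: [3.141, 0.0, -0.016]
wrist_force: [0.2, -0.7, -0.2]
width: 0.0266
finger_force: 30.0
```

```bash
python3 - <<'E'
from h import *
t=snap('top','td'); s=snap('side','sd')
cv2.imwrite('pics/c2.png',np.hstack([cv2.resize(t[100:270,40:200],(480,510)),cv2.resize(s[230:384,130:330],(320,510))]))
E
```

```text
(no output)
```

View pics/c2.png

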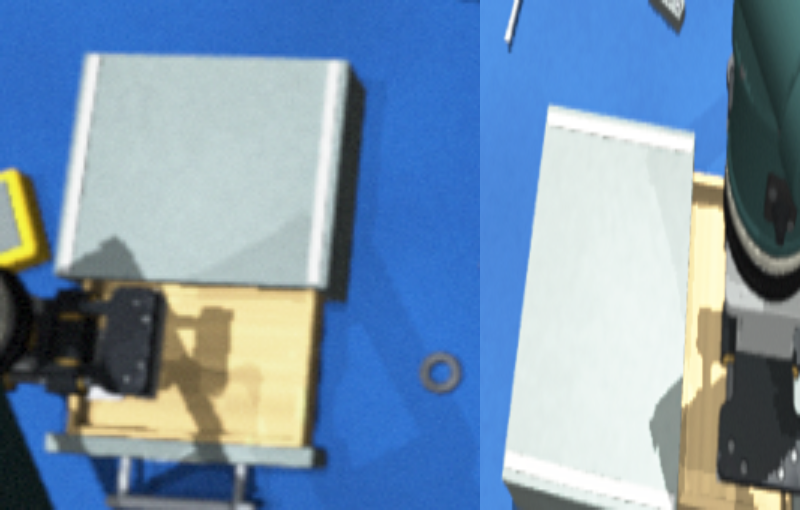

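The crop shows the drawer well open, with inside columns 80–305 and rows 285–440, and the held plate above its left half.

Request:
arm_command(
  targets=[
    [0, 0, -0.05, 0],
    [0, 0, -0.1, 0],
    [0, 0, -0.14, 0],
    [0, 0, -0.166, 0],
    [0, 0, -0.166, 0],
    [0, 0, -0.166, 0],
    [0, 0, -0.166, 0],
  ],
)

```text
time: 8.3
tool_pos: [0.5157, 0.3692, 0.0326]
ee_rot: [-3.14, -0.002, -0.018]
wrist_force: [0.2, 0.6, 0.2]
width: 0.0274
finger_force: 30.0
```

Request:
arm_command(
  targets=[
    [0, 0, 0, 0],
    [0, 0, 0, 0],
    [0, 0, 0, 0],
    [0, 0, 0, 0],
  ],
  claw=0.55,
)

```text
time: 8.63
tool_pos: [0.5151, 0.3691, 0.0319]
ee_rot: [-3.141, -0.001, -0.018]
wrist_force: [-0.1, -0.1, -0.0]
width: 0.0422
finger_force: 0.0
```

Request:
arm_command(
  targets=[
    [0, 0, 0.05, 0],
    [0, 0, 0.12, 0],
    [0, 0, 0.18, 0],
    [0.0, -0.06, 0.18, 0.05],
    [0, -0.14, 0.18, 0.1],
    [0, -0.22, 0.18, 0.15],
    [0, -0.3, 0.18, 0.2],
    [0, -0.38, 0.18, 0.25],
  ],
)

```text
time: 9.3
tool_pos: [0.5144, 0.1773, 0.1214]
ee_rot: [3.141, -0.001, 0.512]
wrist_force: [0.5, -0.2, 0.2]
width: 0.0427
finger_force: 0.0
```

Request:
arm_command(
  targets=[
    [0, -0.06, 0, 0.05],
    [0, -0.14, 0, 0.1],
    [0, -0.22, 0, 0.15],
    [0, -0.3, 0, 0.2],
    [0, -0.35, 0, 0.25],
    [0, -0.35, 0, 0.3],
    [0, -0.35, 0, 0.36],
    [0, -0.35, 0, 0.42],
  ],
)

```text
time: 9.97
tool_pos: [0.5147, 0.0029, 0.1214]
ee_rot: [3.141, -0.0, 1.388]
wrist_force: [-0.1, 0.5, 0.8]
width: 0.0424
finger_force: 0.0
```

```bash
python3 look.py 2 | grep -v 'err 0.0[1-9]'; python3 -c "
from h import *
for p in [(67,247),(142,247),(142,197)]: print(onz('top',*p,.035).round(3))"
```

```text
[302. 258.] [320. 166.] xyz [ 0.4494 -0.1434 -0.0022] err 0.0016 size [0.042 0.037] yawlong 162.0
[ 28. 174.] [288. 216.] xyz [0.5515 0.3237 0.3968] err 0.0012 size [0.082 0.043] yawlong 111.3
[233. 132.] [197. 206.] xyz [0.7578 0.0321 0.0166] err 0.0009 size [0.061 0.056] yawlong 1.6
[207.  99.] [155. 227.] xyz [0.8452 0.1023 0.0145] err 0.0019 size [0.085 0.012] yawlong 82.1
[0.457 0.418 0.035]
[0.464 0.235 0.035]
[0.583 0.244 0.035]
```

```bash
python3 -c "
from h import *
parts(cv2.imread('pics/td.png'),cv2.imread('pics/sd.png'))"; python3 -c "
from h import *
for c,r in blobs(cv2.imread('pics/t2.png'),30,2000): print(np.round(r[0]),np.round(r[1]))"
```

```text
[ 37. 322.] [254. 193.] xyz [0.4657 0.288  0.4234] err 0.2533 size [0.055 0.013] yawlong 24.5
[ 13. 296.] [254. 193.] xyz [0.4813 0.3127 0.4377] err 0.2165 size [0.06  0.041] yawlong 5.8
[258. 266.] [254. 193.] xyz [ 0.5254 -0.0283  0.0154] err 0.1935 size [0.052 0.031] yawlong 105.3
[302. 258.] [254. 193.] xyz [ 0.5429 -0.1531 -0.1395] err 0.1825 size [0.042 0.036] yawlong 162.0
[220. 257.] [254. 193.] xyz [0.5298 0.0516 0.1059] err 0.1696 size [0.038 0.032] yawlong 50.8
[186. 224.] [254. 193.] xyz [0.5587 0.1114 0.168 ] err 0.1017 size [0.027 0.026] yawlong 73.3
[268. 224.] [254. 193.] xyz [ 0.5812 -0.0627 -0.0441] err 0.0904 size [0.041 0.037] yawlong 91.4
[228. 222.] [254. 193.] xyz [0.5713 0.0313 0.0701] err 0.092 size [0.05  0.029] yawlong 137.0
[254. 186.] [254. 193.] xyz [ 0.6222 -0.0232  0.0109] err 0.0001 size [0.056 0.019] yawlong 12.3
[208. 181.] [246. 230.] xyz [0.6313 0.0886 0.0105] err 0.0007 size [0.056 0.02 ] yawlong 153.2
[ 42. 185.] [246. 230.] xyz [0.572  0.3227 0.3547] err 0.0552 size [0.098 0.059] yawlong 29.1
[233. 132.] [196. 205.] xyz [0.7578 0.0321 0.0168] err 0.0008 size [0.061 0.056] yawlong 1.6
[207.  98.] [153. 227.] xyz [0.8485 0.1013 0.0142] err 0.0018 size [0.087 0.016] yawlong 77.1
[215. 348.] [78. 70.]
[ 15. 297.] [46. 30.]
[302. 258.] [15. 17.]
[228. 244.] [41. 49.]
[ 28. 174.] [26. 51.]
[463. 139.] [6. 8.]
[477. 136.] [6. 8.]
[490. 133.] [6. 7.]
[233. 132.] [23. 22.]
[415. 138.] [72. 28.]
[207.  99.] [33.  4.]
```

Request:
arm_command(
  targets=[
    [0.036, 0.067, -0.02, 0.06],
    [0.036, 0.067, -0.04, 0.12],
    [0.036, 0.067, -0.06, 0.18],
    [0.036, 0.067, -0.08, 0.24],
    [0.036, 0.067, -0.1, 0.3],
    [0.036, 0.067, -0.1, 0.36],
    [0.036, 0.067, -0.1, 0.42],
    [0.036, 0.067, -0.1, 0.479],
  ],
  claw=0.45,
)

```text
time: 10.73
tool_pos: [0.5325, 0.0376, 0.0708]
ee_rot: [-3.141, -0.0, 2.387]
wrist_force: [0.1, 0.4, -0.6]
width: 0.0517
finger_force: 0.0
```

Request:
arm_command(
  targets=[
    [0, 0, 0, 0],
    [0, 0, 0, 0],
  ],
)

```text
time: 10.9
tool_pos: [0.5327, 0.0375, 0.0711]
ee_rot: [3.141, 0.0, 2.379]
wrist_force: [-0.3, -0.9, 0.8]
width: 0.0519
finger_force: 0.0
```

Request:
arm_command(
  targets=[
    [0, 0, -0.05, 0],
    [0, 0, -0.1, 0],
    [0, 0, -0.133, 0],
    [0, 0, -0.133, 0],
    [0, 0, -0.133, 0],
  ],
)

```text
time: 11.32
tool_pos: [0.5323, 0.0374, 0.0043]
ee_rot: [-3.141, -0.001, 2.382]
wrist_force: [0.7, -0.4, -0.0]
width: 0.0519
finger_force: 0.0
```

Request:
arm_command(
  targets=[
    [0, 0, 0, 0],
    [0, 0, 0, 0],
    [0, 0, 0, 0],
    [0, 0, 0, 0],
    [0, 0, 0, 0],
    [0, 0, 0, 0],
  ],
  claw=1,
)

```text
time: 11.82
tool_pos: [0.5339, 0.0369, 0.0063]
ee_rot: [3.14, 0.003, 2.384]
wrist_force: [-0.8, -0.4, 6.0]
width: 0.0152
finger_force: 2.9
```

Request:
arm_command(
  targets=[
    [0, 0, 0.06, 0],
    [0, 0, 0.12, 0],
    [0, 0.0, 0.18, 0],
    [0, 0.04, 0.22, 0.04],
    [-0.01, 0.1, 0.22, 0.08],
    [-0.02, 0.16, 0.22, 0.12],
    [-0.03, 0.22, 0.22, 0.16],
    [-0.03, 0.22, 0.22, 0.16],
  ],
)

```text
time: 12.48
tool_pos: [0.5165, 0.1519, 0.1148]
ee_rot: [3.139, -0.002, 2.726]
wrist_force: [-0.5, -0.6, -1.0]
width: 0.0005
finger_force: 0.0
```

Request:
arm_command(
  targets=[
    [0, 0.06, 0, 0.04],
    [0, 0.12, 0, 0.08],
    [0, 0.18, 0, 0.12],
    [0, 0.24, 0, 0.16],
    [0, 0.3, 0, 0.2],
    [0, 0.36, 0, 0.2],
    [0, 0.36, 0, 0.2],
    [0, 0.36, 0, 0.2],
  ],
)

```text
time: 13.15
tool_pos: [0.5174, 0.3278, 0.1139]
ee_rot: [-3.141, -0.001, 3.139]
wrist_force: [-0.6, 0.3, 0.7]
width: 0.0003
finger_force: 0.0
```

```bash
python3 - <<'E'
from h import *
t=snap('top','t3'); s=snap('side','s3'); parts(t,s)
cv2.imwrite('pics/c3.png',np.hstack([cv2.resize(t[150:290,40:320],(560,280)),]))
E
```

```text
[ 59. 330.] [304. 309.] xyz [0.4047 0.3393 0.212 ] err 0.2199 size [0.066 0.027] yawlong 22.6
[ 23. 304.] [304. 309.] xyz [0.4331 0.3752 0.2754] err 0.175 size [0.118 0.068] yawlong 110.8
[ 49. 275.] [304. 309.] xyz [0.4552 0.3585 0.2168] err 0.1197 size [0.062 0.022] yawlong 26.9
[258. 266.] [254. 193.] xyz [ 0.525  -0.0282  0.0155] err 0.1928 size [0.053 0.031] yawlong 105.3
[302. 258.] [291. 218.] xyz [ 0.4827 -0.1857 -0.3141] err 0.0537 size [0.042 0.036] yawlong 162.0
[220. 257.] [291. 218.] xyz [0.4872 0.0496 0.0101] err 0.0799 size [0.042 0.036] yawlong 50.8
[186. 224.] [291. 218.] xyz [0.5229 0.1193 0.109 ] err 0.0192 size [0.028 0.026] yawlong 91.6
[268. 224.] [291. 218.] xyz [ 0.5321 -0.0611 -0.1309] err 0.0267 size [0.041 0.037] yawlong 91.4
[228. 222.] [291. 218.] xyz [5.296e-01 3.740e-02 3.000e-04] err 0.0065 size [0.053 0.031] yawlong 137.0
[ 21. 207.] [304. 309.] xyz [0.5193 0.3892 0.2949] err 0.0076 size [0.098 0.032] yawlong 25.1
[254. 186.] [254. 193.] xyz [ 0.6218 -0.0234  0.011 ] err 0.0009 size [0.056 0.019] yawlong 12.3
[208. 181.] [246. 230.] xyz [0.6314 0.089  0.0111] err 0.0008 size [0.056 0.021] yawlong 153.9
[233. 132.] [196. 205.] xyz [0.7578 0.0321 0.0168] err 0.0008 size [0.061 0.056] yawlong 1.6
[207.  98.] [153. 227.] xyz [0.8485 0.1013 0.0142] err 0.0018 size [0.087 0.016] yawlong 77.1
```

View pics/c3.png

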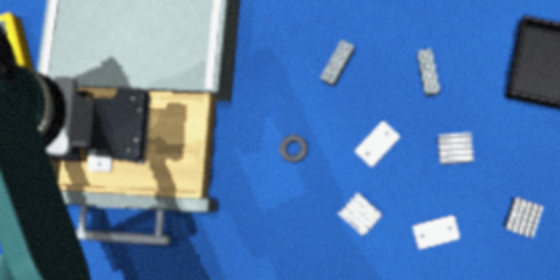

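The crop shows plate B still in place, so the fingers only slid over its edge, and plate A lies in the drawer. I'll grip lower this time.

Request:
arm_command(
  targets=[
    [0.01, -0.08, 0, -0.05],
    [0.02, -0.16, 0, -0.1],
    [0.03, -0.24, 0, -0.15],
    [0.03, -0.32, 0, -0.2],
    [0.03, -0.4, 0, -0.25],
    [0.03, -0.48, 0, -0.3],
    [0.03, -0.54, 0, -0.35],
    [0.03, -0.583, 0, -0.359],
  ],
  claw=0.45,
)

```text
time: 13.92
tool_pos: [0.5318, 0.0311, 0.1148]
ee_rot: [-3.141, 0.001, 2.377]
wrist_force: [0.3, 0.5, -0.1]
width: 0.0493
finger_force: 0.0
```

Request:
arm_command(
  targets=[
    [0, 0, -0.06, 0],
    [0, 0, -0.12, 0],
    [0, 0, -0.16, 0],
    [0, 0, -0.16, 0],
    [0, 0, -0.16, 0],
  ],
)

```text
time: 14.33
tool_pos: [0.5313, 0.0345, 0.0337]
ee_rot: [-3.14, -0.002, 2.384]
wrist_force: [1.1, -0.6, 0.7]
width: 0.0514
finger_force: 0.0
```

Down another 0.0317.

Request:
arm_command(
  targets=[
    [0.002, 0.004, -0.04, 0],
    [0.002, 0.004, -0.06, 0],
    [0.002, 0.004, -0.063, 0],
    [0.002, 0.004, -0.063, 0],
    [0.002, 0.004, -0.063, 0],
  ],
)

```text
time: 14.75
tool_pos: [0.5344, 0.0377, 0.0042]
ee_rot: [3.14, 0.001, 2.386]
wrist_force: [0.7, -0.5, 0.0]
width: 0.0517
finger_force: 0.0
```

Request:
arm_command(
  targets=[
    [0, 0, 0, 0],
    [0, 0, 0, 0],
    [0, 0, 0, 0],
    [0, 0, 0, 0],
    [0, 0, 0, 0],
    [0, 0, 0, 0],
  ],
  claw=1,
)

```text
time: 15.25
tool_pos: [0.5339, 0.0378, 0.0034]
ee_rot: [3.141, 0.0, 2.386]
wrist_force: [-0.7, 0.0, 1.9]
width: 0.0271
finger_force: 30.0
```

Request:
arm_command(
  targets=[
    [0, 0, 0.06, 0],
    [0, 0, 0.12, 0],
    [0, 0.0, 0.18, 0],
    [0, 0.04, 0.22, 0.04],
    [-0.01, 0.1, 0.22, 0.08],
    [-0.02, 0.16, 0.22, 0.12],
    [-0.03, 0.22, 0.22, 0.16],
    [-0.03, 0.22, 0.22, 0.16],
  ],
)

```text
time: 15.92
tool_pos: [0.5175, 0.1524, 0.113]
ee_rot: [3.139, -0.002, 2.729]
wrist_force: [-0.2, 0.5, -0.2]
width: 0.0268
finger_force: 30.0
```

Request:
arm_command(
  targets=[
    [0, 0.06, 0, 0.04],
    [0, 0.12, 0, 0.08],
    [0, 0.18, 0, 0.12],
    [0, 0.24, 0, 0.16],
    [0, 0.3, 0, 0.19],
    [0, 0.35, 0, 0.19],
    [0, 0.35, 0, 0.19],
    [0, 0.35, 0, 0.19],
  ],
)

```text
time: 16.58
tool_pos: [0.5185, 0.3231, 0.1123]
ee_rot: [-3.14, -0.001, 3.12]
wrist_force: [-0.1, 0.9, -0.5]
width: 0.0268
finger_force: 30.0
```

Request:
arm_command(
  targets=[
    [0, 0, -0.05, 0],
    [0, 0, -0.1, 0],
    [0, 0, -0.14, 0],
    [0, 0, -0.164, 0],
    [0, 0, -0.164, 0],
    [0, 0, -0.164, 0],
    [0, 0, -0.164, 0],
  ],
)

```text
time: 17.17
tool_pos: [0.5199, 0.3226, 0.0326]
ee_rot: [3.14, 0.002, 3.118]
wrist_force: [0.0, -0.3, -0.3]
width: 0.027
finger_force: 30.0
```

Request:
arm_command(
  targets=[
    [0, 0, 0, 0],
    [0, 0, 0, 0],
    [0, 0, 0, 0],
    [0, 0, 0, 0],
  ],
  claw=0.55,
)

```text
time: 17.5
tool_pos: [0.5191, 0.3231, 0.0319]
ee_rot: [3.141, 0.001, 3.119]
wrist_force: [-0.0, -0.6, -0.3]
width: 0.0421
finger_force: 0.0
```

Request:
arm_command(
  targets=[
    [0, 0, 0.05, 0],
    [0, 0, 0.12, 0],
    [0, 0, 0.18, 0],
    [0.0, 0, 0.18, 0],
    [0, 0, 0.18, 0],
  ],
)

```text
time: 17.92
tool_pos: [0.5203, 0.3237, 0.1244]
ee_rot: [3.138, 0.006, 3.119]
wrist_force: [-0.2, 0.4, 0.8]
width: 0.0425
finger_force: 0.0
```

```bash
python3 -c "
from h import *
for c,r in blobs(snap('top','t4'),60,900): print(np.round(r[0],1),np.round(r[1]))"
```

```text
[ 23.8 307.1] [47. 57.]
[ 50.4 285.6] [14. 16.]
[257.6 265.6] [13. 22.]
[301.6 258.4] [15. 17.]
[219.7 256.8] [18. 15.]
[ 42.1 256. ] [38. 11.]
[186. 224.] [12. 12.]
[267.5 223.5] [15. 17.]
[ 25.5 214.1] [19. 20.]
[253.8 185.5] [23.  8.]
[208.3 180.6] [ 8. 22.]
[ 10.8 173.3] [24. 28.]
[233.  131.5] [23. 22.]
[207.   98.7] [33.  4.]
```

Request:
arm_command(
  targets=[
    [-0.01, -0.08, 0, -0.05],
    [-0.03, -0.16, 0, -0.1],
    [-0.05, -0.24, 0, -0.15],
    [-0.07, -0.32, 0, -0.2],
    [-0.09, -0.4, 0, -0.25],
    [-0.11, -0.46, 0, -0.3],
    [-0.13, -0.46, 0, -0.35],
    [-0.13, -0.46, 0, -0.35],
  ],
  claw=0.45,
)

```text
time: 18.63
tool_pos: [0.4511, 0.0913, 0.1189]
ee_rot: [-3.138, -0.003, 2.381]
wrist_force: [0.8, 0.0, -0.3]
width: 0.0517
finger_force: 0.0
```

Request:
arm_command(
  targets=[
    [-0.02, -0.08, 0, -0.05],
    [-0.04, -0.16, 0, -0.1],
    [-0.053, -0.22, 0, -0.15],
    [-0.053, -0.262, 0, -0.2],
    [-0.053, -0.262, -0.06, -0.25],
    [-0.053, -0.262, -0.1, -0.262],
    [-0.053, -0.262, -0.14, -0.262],
    [-0.053, -0.262, -0.14, -0.262],
  ],
)

```text
time: 19.3
tool_pos: [0.4234, -0.0368, 0.0455]
ee_rot: [-3.132, -0.005, 1.841]
wrist_force: [-0.4, 0.5, -0.3]
width: 0.0516
finger_force: 0.0
```

Request:
arm_command(
  targets=[
    [0, 0, 0, 0],
    [0, 0, 0, 0],
  ],
)

```text
time: 19.47
tool_pos: [0.4278, -0.0378, 0.0514]
ee_rot: [3.141, 0.0, 1.84]
wrist_force: [-0.3, -0.6, 0.3]
width: 0.052
finger_force: 0.0
```

Request:
arm_command(
  targets=[
    [0.002, 0, -0.04, 0],
    [0.002, 0, -0.08, 0],
    [0.002, 0, -0.098, 0],
    [0.002, 0, -0.098, 0],
    [0.002, 0, -0.098, 0],
  ],
)

```text
time: 19.88
tool_pos: [0.4288, -0.0381, 0.0029]
ee_rot: [3.141, 0.0, 1.838]
wrist_force: [0.6, 0.6, -1.0]
width: 0.0516
finger_force: 0.0
```

Request:
arm_command(
  targets=[
    [0, 0, 0, 0],
    [0, 0, 0, 0],
    [0, 0, 0, 0],
    [0, 0, 0, 0],
    [0, 0, 0, 0],
    [0, 0, 0, 0],
  ],
  claw=1,
)

```text
time: 20.38
tool_pos: [0.4287, -0.0383, 0.0027]
ee_rot: [3.14, 0.001, 1.837]
wrist_force: [-0.7, 1.2, 2.9]
width: 0.027
finger_force: 30.0
```

Request:
arm_command(
  targets=[
    [0, 0, 0.06, 0],
    [0, 0, 0.12, 0],
    [0, 0.0, 0.18, 0],
    [0.02, 0.05, 0.22, 0.04],
    [0.04, 0.11, 0.22, 0.09],
    [0.06, 0.17, 0.22, 0.14],
    [0.08, 0.23, 0.22, 0.19],
    [0.08, 0.23, 0.22, 0.19],
  ],
)

```text
time: 21.05
tool_pos: [0.469, 0.0811, 0.112]
ee_rot: [3.139, -0.002, 2.243]
wrist_force: [-0.7, -0.1, -0.4]
width: 0.0273
finger_force: 30.0
```

Request:
arm_command(
  targets=[
    [0.02, 0.06, 0, 0.05],
    [0.04, 0.12, 0, 0.1],
    [0.06, 0.18, 0, 0.15],
    [0.08, 0.24, 0, 0.2],
    [0.1, 0.3, 0, 0.25],
    [0.1, 0.36, 0, 0.3],
    [0.1, 0.4, 0, 0.35],
    [0.1, 0.4, 0, 0.4],
  ],
)

```text
time: 21.72
tool_pos: [0.5176, 0.2798, 0.1111]
ee_rot: [3.141, -0.001, 3.081]
wrist_force: [-0.3, -0.1, 0.0]
width: 0.0272
finger_force: 30.0
```

Request:
arm_command(
  targets=[
    [0, 0, 0, 0.02],
    [0, 0, 0, 0.02],
    [0, 0, 0, 0.02],
  ],
)

```text
time: 21.97
tool_pos: [0.518, 0.2762, 0.1116]
ee_rot: [-3.141, -0.001, 3.113]
wrist_force: [-0.2, 0.3, 0.6]
width: 0.0276
finger_force: 30.0
```

Request:
arm_command(
  targets=[
    [0, -0.003, -0.05, 0],
    [0, -0.003, -0.1, 0],
    [0, -0.003, -0.14, 0],
    [0, -0.003, -0.162, 0],
    [0, -0.003, -0.162, 0],
    [0, -0.003, -0.162, 0],
    [0, -0.003, -0.162, 0],
  ],
)

```text
time: 22.55
tool_pos: [0.5193, 0.2755, 0.0326]
ee_rot: [3.14, 0.003, 3.114]
wrist_force: [0.7, 0.1, 0.7]
width: 0.0274
finger_force: 30.0
```

Request:
arm_command(
  targets=[
    [0, 0, 0, 0],
    [0, 0, 0, 0],
    [0, 0, 0, 0],
    [0, 0, 0, 0],
  ],
  claw=0.61,
)

```text
time: 22.88
tool_pos: [0.5186, 0.2755, 0.0318]
ee_rot: [3.141, 0.001, 3.115]
wrist_force: [-0.1, 1.1, 0.9]
width: 0.0367
finger_force: 0.0
```

Request:
arm_command(
  targets=[
    [0, 0, 0.05, 0],
    [0, 0, 0.12, 0],
    [0, 0, 0.18, 0],
    [-0.08, 0, 0.18, 0],
    [-0.16, 0, 0.18, 0],
    [-0.24, 0, 0.18, 0],
    [-0.32, 0.02, 0.18, 0],
    [-0.34, 0.02, 0.18, 0],
  ],
)

```text
time: 23.55
tool_pos: [0.3435, 0.2859, 0.1212]
ee_rot: [3.14, -0.002, 3.118]
wrist_force: [0.4, 0.2, 0.1]
width: 0.0366
finger_force: 0.0
```

```bash
python3 - <<'E'
from h import *
t=snap('top','t5'); s=snap('side','s5'); parts(t,s)
cv2.imwrite('pics/c5.png',np.hstack([cv2.resize(t[150:290,40:200],(480,420)),cv2.resize(s[230:384,130:280],(300,420))]))
E
```

```text
[ 23. 311.] [426. 309.] xyz [0.3473 0.3731 0.2727] err 0.0292 size [0.047 0.036] yawlong 121.1
[116. 310.] [426. 309.] xyz [0.3004 0.2819 0.0819] err 0.0476 size [0.086 0.057] yawlong 3.5
[ 87. 312.] [426. 309.] xyz [0.3144 0.3146 0.1466] err 0.0169 size [0.086 0.047] yawlong 176.6
[ 72. 307.] [426. 309.] xyz [0.3291 0.3306 0.183 ] err 0.0135 size [0.074 0.022] yawlong 20.8
[ 10. 284.] [426. 309.] xyz [0.3801 0.3866 0.3102] err 0.0013 size [0.037 0.033] yawlong 93.3
[302. 258.] [321. 163.] xyz [ 0.4486 -0.141   0.0131] err 0.0006 size [0.041 0.036] yawlong 162.0
[220. 257.] [325. 221.] xyz [0.4474 0.0531 0.0141] err 0.0004 size [0.042 0.035] yawlong 50.3
[186. 224.] [291. 252.] xyz [0.5243 0.1386 0.0074] err 0.0012 size [0.029 0.029] yawlong 91.6
[268. 224.] [292. 184.] xyz [ 0.5283 -0.0583  0.0134] err 0.0025 size [0.041 0.036] yawlong 91.4
[254. 186.] [254. 193.] xyz [ 0.6218 -0.0231  0.0112] err 0.0007 size [0.056 0.019] yawlong 12.3
[208. 181.] [246. 230.] xyz [0.6311 0.0891 0.0112] err 0.0004 size [0.057 0.021] yawlong 153.6
[ 28. 175.] [292. 184.] xyz [0.5475 0.3049 0.4275] err 0.0044 size [0.077 0.041] yawlong 111.6
[233. 132.] [197. 206.] xyz [0.7578 0.0321 0.0166] err 0.0009 size [0.061 0.056] yawlong 1.6
[207.  99.] [154. 227.] xyz [0.8469 0.1022 0.015 ] err 0.0013 size [0.085 0.011] yawlong 82.1
```

View pics/c5.png

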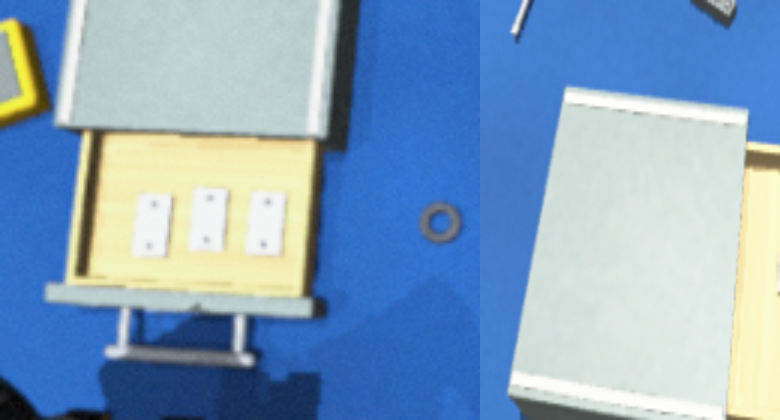

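The crop shows all three plates lying flat in the drawer. Next I'll shut it by pushing the handle.

Request:
arm_command(
  targets=[
    [0.03, 0.07, 0, 0],
    [0.03, 0.084, -0.05, 0],
    [0.03, 0.084, -0.1, 0],
    [0.03, 0.084, -0.15, 0],
    [0.03, 0.084, -0.192, 0],
    [0.03, 0.084, -0.192, 0],
    [0.03, 0.084, -0.192, 0],
  ],
  claw=1,
)

```text
time: 24.23
tool_pos: [0.3638, 0.3266, 0.0239]
ee_rot: [-3.14, -0.002, 3.114]
wrist_force: [0.6, -0.5, -0.4]
width: 0.0007
finger_force: 0.0
```

Request:
arm_command(
  targets=[
    [0.04, 0, 0, 0],
    [0.07, 0, 0, 0],
    [0.11, 0, 0, 0],
    [0.15, 0, 0, 0],
    [0.19, 0, 0, 0],
    [0.23, 0, 0, 0],
    [0.27, 0, 0, 0],
    [0.27, 0, 0, 0],
  ],
)

```text
time: 24.9
tool_pos: [0.5034, 0.3272, 0.0273]
ee_rot: [3.14, 0.006, 3.112]
wrist_force: [0.8, -0.7, -0.7]
width: 0.0001
finger_force: 0.0
```

Request:
arm_command(
  targets=[
    [0.01, 0, 0, 0],
    [0.02, 0, 0, 0],
    [0.03, 0, 0, 0],
    [0.04, 0, 0, 0],
    [0.04, 0, 0, 0],
  ],
)

```text
time: 25.32
tool_pos: [0.518, 0.3276, 0.0253]
ee_rot: [3.141, -0.001, 3.115]
wrist_force: [-1.4, -0.7, 0.2]
width: 0.0005
finger_force: 0.5
```

Request:
arm_command(
  targets=[
    [0.006, 0, 0, 0],
    [0.012, 0, 0, 0],
    [0.012, 0, 0, 0],
  ],
)

```text
time: 25.57
tool_pos: [0.5182, 0.3275, 0.0252]
ee_rot: [-3.14, -0.013, 3.116]
wrist_force: [-14.6, -1.6, 10.1]
width: 0.0002
finger_force: 7.4
```

Request:
arm_command(
  targets=[
    [0.006, 0, 0, 0],
    [0.012, 0, 0, 0],
    [0.012, 0, 0, 0],
  ],
)

```text
time: 25.82
tool_pos: [0.5182, 0.3275, 0.0253]
ee_rot: [-3.138, -0.025, 3.117]
wrist_force: [-28.8, -2.6, 19.1]
width: 0.0006
finger_force: 14.2
```

Request:
arm_command(
  targets=[
    [-0.06, 0, 0, 0],
    [-0.14, 0, 0, 0],
    [-0.2, 0, 0.02, 0],
    [-0.2, 0, 0.1, 0],
    [-0.2, 0, 0.18, -0.05],
    [-0.18, -0.08, 0.22, -0.1],
    [-0.17, -0.16, 0.22, -0.15],
    [-0.17, -0.2, 0.22, -0.2],
  ],
)

```text
time: 26.48
tool_pos: [0.447, 0.2254, 0.1379]
ee_rot: [3.139, 0.006, 2.691]
wrist_force: [-0.2, -0.4, -0.8]
width: 0.0004
finger_force: 0.0
```

Request:
arm_command(
  targets=[
    [0, -0.08, 0, -0.05],
    [0, -0.16, 0, -0.1],
    [0, -0.2, 0, -0.12],
    [0, -0.2, 0, -0.12],
    [0, -0.2, 0, -0.12],
  ],
  claw=0.34,
)

```text
time: 26.9
tool_pos: [0.4453, 0.1269, 0.1353]
ee_rot: [3.14, 0.0, 2.443]
wrist_force: [-0.3, 0.1, 0.3]
width: 0.0303
finger_force: 0.0
```

```bash
python3 - <<'E'
from h import *
t=snap('top','t6')
for c,r in blobs(t,60,900): print(np.round(r[0],1),np.round(r[1]))
cv2.imwrite('pics/c6.png',cv2.resize(t[110:250,40:200],(480,420)))
E
```

```text
[148.  381.3] [ 6. 30.]
[ 15. 297.] [46. 30.]
[301.6 258.4] [15. 17.]
[219.7 256.8] [18. 15.]
[189.3 272.1] [42. 36.]
[186.5 224. ] [12. 11.]
[267.5 223.5] [15. 17.]
[148.5 214.1] [13. 25.]
[253.8 185.5] [23.  8.]
[208.3 180.7] [ 8. 22.]
[ 28.3 174.6] [26. 51.]
[233.  131.5] [23. 22.]
[412.9 138.3] [71. 31.]
[207.   98.7] [33.  4.]
```

View pics/c6.png

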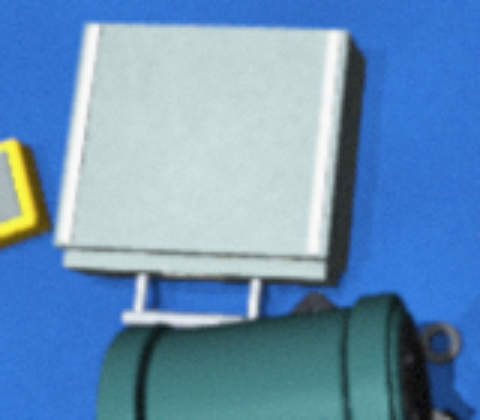

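The crop shows the drawer front flush with the cabinet, so the drawer is shut. Now the sinks.

Request:
arm_command(
  targets=[
    [0.004, -0.08, 0, 0],
    [0.004, -0.148, -0.02, 0],
    [0.004, -0.148, -0.08, 0],
    [0.004, -0.148, -0.12, 0],
    [0.004, -0.148, -0.16, 0],
    [0.004, -0.148, -0.16, 0],
  ],
)

```text
time: 27.45
tool_pos: [0.4439, 0.0546, 0.0506]
ee_rot: [-3.137, -0.007, 2.447]
wrist_force: [-1.3, 0.6, -1.0]
width: 0.0619
finger_force: 0.0
```

Request:
arm_command(
  targets=[
    [0, 0, -0.05, 0],
    [0, 0, -0.1, 0],
    [0, 0, -0.1, 0],
    [0, 0, -0.1, 0],
  ],
)

```text
time: 27.78
tool_pos: [0.4467, 0.0543, 0.0049]
ee_rot: [-3.14, -0.002, 2.447]
wrist_force: [0.5, 0.6, 0.1]
width: 0.062
finger_force: 0.0
```

Request:
arm_command(
  targets=[
    [0, 0, 0, 0],
    [0, 0, 0, 0],
    [0, 0, 0, 0],
    [0, 0, 0, 0],
    [0, 0, 0, 0],
    [0, 0, 0, 0],
  ],
  claw=1,
)

```text
time: 28.28
tool_pos: [0.4482, 0.0534, 0.0063]
ee_rot: [3.14, 0.002, 2.445]
wrist_force: [0.2, 1.0, 5.5]
width: 0.0379
finger_force: 30.0
```

Request:
arm_command(
  targets=[
    [0, 0, 0.06, 0],
    [0, 0, 0.12, 0],
    [0, 0.0, 0.18, 0],
    [0, 0, 0.24, 0],
    [0, 0, 0.24, 0],
  ],
)

```text
time: 28.7
tool_pos: [0.451, 0.0532, 0.1317]
ee_rot: [3.134, 0.01, 2.445]
wrist_force: [0.9, -0.3, 0.3]
width: 0.0378
finger_force: 30.0
```

Request:
arm_command(
  targets=[
    [0, -0.04, 0, -0.04],
    [0, -0.1, 0, -0.08],
    [0, -0.16, 0, -0.12],
    [0, -0.22, 0, -0.16],
    [0, -0.28, 0, -0.2],
    [0, -0.34, 0, -0.24],
    [0, -0.4, 0, -0.28],
    [0, -0.42, 0, -0.28],
  ],
)

```text
time: 29.37
tool_pos: [0.4464, -0.16, 0.124]
ee_rot: [-3.14, 0.001, 1.853]
wrist_force: [-0.1, 0.1, 0.3]
width: 0.0378
finger_force: 30.0
```

Request:
arm_command(
  targets=[
    [0, -0.04, 0, -0.04],
    [0, -0.1, 0, -0.08],
    [0, -0.16, 0, -0.095],
    [0, -0.22, 0, -0.095],
    [0, -0.28, 0, -0.095],
    [0, -0.34, 0, -0.095],
    [0, -0.4, 0, -0.095],
    [0, -0.42, 0, -0.095],
  ],
)

```text
time: 30.03
tool_pos: [0.4466, -0.3695, 0.1238]
ee_rot: [-3.14, 0.0, 1.658]
wrist_force: [0.1, 0.3, -0.5]
width: 0.0375
finger_force: 30.0
```

Request:
arm_command(
  targets=[
    [0, 0, 0, 0],
    [0, 0, 0, 0],
    [0, 0, 0, 0],
  ],
)

```text
time: 30.28
tool_pos: [0.4473, -0.365, 0.1246]
ee_rot: [-3.141, -0.002, 1.661]
wrist_force: [0.4, 1.0, -0.4]
width: 0.0375
finger_force: 30.0
```

Lower about 0.108, release, and rise. Then look from above the bin.

Request:
arm_command(
  targets=[
    [-0.003, 0, -0.06, 0],
    [-0.003, 0, -0.12, 0],
    [-0.003, 0, -0.17, 0],
    [-0.003, 0, -0.21, 0],
    [-0.003, 0, -0.214, 0],
    [-0.003, 0, -0.214, 0],
    [-0.003, 0, -0.214, 0],
  ],
)

```text
time: 30.87
tool_pos: [0.4466, -0.3664, 0.0195]
ee_rot: [3.14, 0.001, 1.661]
wrist_force: [-0.7, -0.6, -0.7]
width: 0.0377
finger_force: 30.0
```

Request:
arm_command(
  targets=[
    [0, 0, 0, 0],
    [0, 0, 0, 0],
    [0, 0, 0, 0],
    [0, 0, 0, 0],
    [0, 0, 0, 0],
  ],
  claw=0.4,
)

```text
time: 31.28
tool_pos: [0.4459, -0.367, 0.0187]
ee_rot: [3.141, 0.001, 1.659]
wrist_force: [-0.6, -0.9, -0.7]
width: 0.0565
finger_force: 0.0
```

Request:
arm_command(
  targets=[
    [0, 0, 0.06, 0],
    [0, 0, 0.12, 0],
    [0, 0, 0.18, 0],
    [0, 0, 0.22, 0],
    [-0.05, -0.06, 0.22, 0],
    [-0.1, -0.1, 0.22, 0],
    [-0.1, -0.1, 0.22, 0],
    [-0.1, -0.1, 0.22, 0],
  ],
)

```text
time: 31.95
tool_pos: [0.3947, -0.4175, 0.1281]
ee_rot: [3.141, -0.0, 1.656]
wrist_force: [0.9, 0.3, -0.1]
width: 0.0566
finger_force: 0.0
```

```bash
python3 look.py 7 | grep 'xyz \[ *0.[456].* 0.0[01]..\]'
```

```text
[302. 258.] [321. 163.] xyz [ 0.4485 -0.1411  0.013 ] err 0.0008 size [0.041 0.037] yawlong 163.3
[396. 258.] [320. 110.] xyz [ 0.4486 -0.3674  0.0181] err 0.0059 size [0.048 0.043] yawlong 4.7
[186. 224.] [291. 252.] xyz [0.5243 0.1386 0.0074] err 0.0012 size [0.029 0.029] yawlong 91.6
[268. 224.] [292. 184.] xyz [ 0.5283 -0.0583  0.0134] err 0.0025 size [0.041 0.036] yawlong 91.4
[254. 186.] [254. 193.] xyz [ 0.6218 -0.0234  0.011 ] err 0.0009 size [0.056 0.019] yawlong 12.3
[208. 181.] [246. 230.] xyz [0.6314 0.0891 0.0112] err 0.0009 size [0.056 0.021] yawlong 153.2
```

Request:
arm_command(
  targets=[
    [0.03, 0.06, 0, -0.05],
    [0.06, 0.14, 0, -0.1],
    [0.09, 0.22, 0, -0.15],
    [0.107, 0.3, 0, -0.183],
    [0.107, 0.38, 0, -0.183],
    [0.107, 0.46, 0, -0.183],
    [0.107, 0.54, 0, -0.183],
    [0.107, 0.553, 0, -0.183],
  ],
  claw=0.34,
)

```text
time: 32.72
tool_pos: [0.4491, -0.1336, 0.1279]
ee_rot: [-3.141, -0.003, 1.284]
wrist_force: [0.2, 0.7, 0.2]
width: 0.0617
finger_force: 0.0
```

Request:
arm_command(
  targets=[
    [0, 0, -0.06, 0],
    [0, 0, -0.12, 0],
    [0, 0, -0.16, 0],
    [0, 0, -0.16, 0],
    [0, 0, -0.16, 0],
  ],
)

```text
time: 33.13
tool_pos: [0.4485, -0.1393, 0.0471]
ee_rot: [-3.139, -0.001, 1.277]
wrist_force: [0.5, -0.5, 0.9]
width: 0.0619
finger_force: 0.0
```

Request:
arm_command(
  targets=[
    [0, -0.003, -0.05, 0],
    [0, -0.003, -0.084, 0],
    [0, -0.003, -0.084, 0],
    [0, -0.003, -0.084, 0],
  ],
)

```text
time: 33.47
tool_pos: [0.4498, -0.1419, 0.0071]
ee_rot: [3.141, 0.0, 1.276]
wrist_force: [0.8, 0.0, 0.5]
width: 0.0619
finger_force: 0.0
```

Request:
arm_command(
  targets=[
    [0, 0, 0, 0],
    [0, 0, 0, 0],
    [0, 0, 0, 0],
    [0, 0, 0, 0],
    [0, 0, 0, 0],
    [0, 0, 0, 0],
  ],
  claw=1,
)

```text
time: 33.97
tool_pos: [0.4499, -0.142, 0.0071]
ee_rot: [3.14, 0.0, 1.276]
wrist_force: [-0.5, 0.0, 5.1]
width: 0.038
finger_force: 30.0
```

Request:
arm_command(
  targets=[
    [0, 0, 0.06, 0],
    [0, 0, 0.12, 0],
    [0, 0.0, 0.18, 0],
    [0, 0, 0.24, 0],
    [0, -0.05, 0.24, 0.04],
    [0, -0.11, 0.24, 0.08],
    [0, -0.17, 0.24, 0.12],
    [0, -0.18, 0.24, 0.12],
  ],
)

```text
time: 34.63
tool_pos: [0.4489, -0.2354, 0.1259]
ee_rot: [-3.142, 0.002, 1.527]
wrist_force: [-0.0, -0.5, -0.9]
width: 0.0375
finger_force: 30.0
```

Request:
arm_command(
  targets=[
    [0, -0.05, 0, 0.04],
    [-0.013, -0.1, 0, 0.06],
    [-0.013, -0.15, 0, 0.06],
    [-0.013, -0.188, 0, 0.06],
    [-0.013, -0.188, 0, 0.06],
    [-0.013, -0.188, 0, 0.06],
  ],
)

```text
time: 35.13
tool_pos: [0.4423, -0.3255, 0.1252]
ee_rot: [-3.141, -0.002, 1.651]
wrist_force: [0.3, -0.1, 0.4]
width: 0.0377
finger_force: 30.0
```

Request:
arm_command(
  targets=[
    [0, 0, -0.06, 0],
    [0, 0, -0.12, 0],
    [0, 0, -0.17, 0],
    [0, 0, -0.21, 0],
    [0, 0, -0.213, 0],
    [0, 0, -0.213, 0],
    [0, 0, -0.213, 0],
  ],
)

```text
time: 35.72
tool_pos: [0.4435, -0.3253, 0.0208]
ee_rot: [3.14, 0.001, 1.654]
wrist_force: [-0.4, -1.0, 0.7]
width: 0.0379
finger_force: 30.0
```

Request:
arm_command(
  targets=[
    [0, 0, 0, 0],
    [0, 0, 0, 0],
    [0, 0, 0, 0],
    [0, 0, 0, 0],
    [0, 0, 0, 0],
  ],
  claw=0.4,
)

```text
time: 36.13
tool_pos: [0.4429, -0.326, 0.0201]
ee_rot: [3.141, 0.001, 1.653]
wrist_force: [0.2, 0.3, 0.1]
width: 0.0564
finger_force: 0.0
```

Request:
arm_command(
  targets=[
    [0, 0, 0.06, 0],
    [0, 0, 0.12, 0],
    [0, 0, 0.18, 0],
    [0, 0, 0.22, 0],
    [-0.05, -0.06, 0.22, 0],
    [-0.1, -0.14, 0.22, 0],
    [-0.1, -0.18, 0.22, 0],
    [-0.1, -0.18, 0.22, 0],
  ],
)

```text
time: 36.8
tool_pos: [0.3909, -0.4199, 0.1297]
ee_rot: [-3.141, 0.003, 1.648]
wrist_force: [-0.6, 0.3, 0.3]
width: 0.0561
finger_force: 0.0
```

```bash
python3 look.py 8 | grep 'xyz \[ *0.[456].* 0.0[01]..\]'
```

```text
[368. 245.] [154. 227.] xyz [ 0.6735 -0.1091  0.0111] err 0.5352 size [0.061 0.041] yawlong 94.7
[186. 224.] [291. 252.] xyz [0.5245 0.1382 0.0069] err 0.0008 size [0.032 0.031] yawlong 73.3
[268. 224.] [292. 184.] xyz [ 0.5283 -0.0583  0.0134] err 0.0025 size [0.041 0.036] yawlong 91.4
[254. 186.] [254. 193.] xyz [ 0.6218 -0.0231  0.0113] err 0.0008 size [0.056 0.019] yawlong 12.3
[208. 181.] [246. 230.] xyz [0.6313 0.089  0.0111] err 0.0008 size [0.056 0.021] yawlong 153.6
```

Request:
arm_command(
  targets=[
    [0, 0.08, 0.02, 0],
    [0.02, 0.16, 0.02, 0],
    [0.05, 0.24, 0.02, 0],
    [0.09, 0.32, 0, 0],
    [0.13, 0.38, 0, 0],
    [0.17, 0.44, 0, -0.025],
    [0.17, 0.44, 0, -0.025],
  ],
  claw=0.38,
)

```text
time: 37.48
tool_pos: [0.4801, -0.1887, 0.1294]
ee_rot: [3.14, -0.004, 1.608]
wrist_force: [-0.6, 0.1, 0.0]
width: 0.058
finger_force: 0.0
```

Request:
arm_command(
  targets=[
    [0.04, 0.08, 0, 0],
    [0.08, 0.16, 0, 0],
    [0.105, 0.24, 0, 0],
    [0.105, 0.283, -0.06, 0],
    [0.105, 0.283, -0.12, 0],
    [0.105, 0.283, -0.14, 0],
    [0.105, 0.283, -0.14, 0],
    [0.105, 0.283, -0.14, 0],
  ],
)

```text
time: 38.15
tool_pos: [0.5298, -0.0545, 0.0596]
ee_rot: [-3.141, 0.0, 1.601]
wrist_force: [-0.0, -0.2, 0.2]
width: 0.0581
finger_force: 0.0
```

Request:
arm_command(
  targets=[
    [0, 0, 0, 0],
    [0, 0, 0, 0],
  ],
)

```text
time: 38.32
tool_pos: [0.5315, -0.0553, 0.0617]
ee_rot: [3.138, 0.001, 1.599]
wrist_force: [0.4, -0.5, 0.7]
width: 0.058
finger_force: 0.0
```

Request:
arm_command(
  targets=[
    [-0.006, -0.006, -0.04, 0],
    [-0.006, -0.006, -0.08, 0],
    [-0.006, -0.006, -0.112, 0],
    [-0.006, -0.006, -0.112, 0],
    [-0.006, -0.006, -0.112, 0],
  ],
)

```text
time: 38.73
tool_pos: [0.5273, -0.0578, 0.004]
ee_rot: [3.141, 0.0, 1.6]
wrist_force: [0.9, -1.3, 0.0]
width: 0.0583
finger_force: 0.0
```

Request:
arm_command(
  targets=[
    [0, 0, 0, 0],
    [0, 0, 0, 0],
    [0, 0, 0, 0],
    [0, 0, 0, 0],
    [0, 0, 0, 0],
    [0, 0, 0, 0],
  ],
  claw=1,
)

```text
time: 39.23
tool_pos: [0.5279, -0.0573, 0.0046]
ee_rot: [3.14, 0.001, 1.601]
wrist_force: [-0.4, -0.7, 3.9]
width: 0.0321
finger_force: 29.4
```

Request:
arm_command(
  targets=[
    [0, 0, 0.06, 0],
    [0, 0, 0.12, 0],
    [0, 0.0, 0.18, 0],
    [0, 0, 0.24, 0],
    [-0.02, -0.05, 0.24, 0],
    [-0.04, -0.11, 0.24, 0.02],
    [-0.06, -0.17, 0.24, 0.03],
    [-0.08, -0.2, 0.24, 0.03],
  ],
)

```text
time: 39.9
tool_pos: [0.4865, -0.1597, 0.1235]
ee_rot: [-3.141, 0.002, 1.663]
wrist_force: [-0.3, -0.4, -0.4]
width: 0.0321
finger_force: 29.4
```

Request:
arm_command(
  targets=[
    [-0.02, -0.05, 0, 0],
    [-0.04, -0.11, 0, 0],
    [-0.07, -0.17, 0, 0],
    [-0.1, -0.22, 0, 0],
    [-0.1, -0.254, 0, 0],
    [-0.1, -0.254, 0, 0],
    [-0.1, -0.254, 0, 0],
    [-0.1, -0.254, 0, 0],
  ],
)

```text
time: 40.57
tool_pos: [0.4372, -0.2833, 0.1232]
ee_rot: [-3.141, -0.001, 1.664]
wrist_force: [0.0, -0.4, -0.2]
width: 0.0322
finger_force: 29.4
```

```bash
python3 - <<'E'
from h import *
t=cv2.imread('pics/t8.png'); s=cv2.imread('pics/s8.png')
cv2.imwrite('pics/c8.png',np.hstack([cv2.resize(t[150:310,280:440],(400,400)),cv2.resize(s[80:180,220:360],(400,400))]))
E
```

```text
(no output)
```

View pics/c8.png

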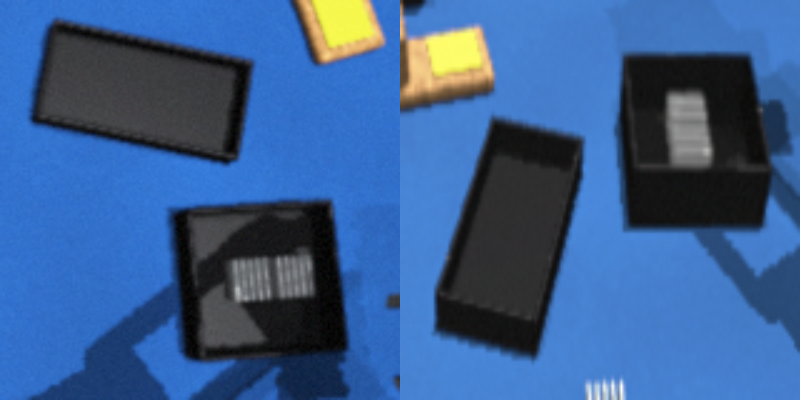

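The crop shows two sinks side by side in the bin with free room on the left, and an empty tray.

Request:
arm_command(
  targets=[
    [0, -0.003, -0.06, 0],
    [0, -0.003, -0.12, 0],
    [0, -0.003, -0.17, 0],
    [0, -0.003, -0.21, 0],
    [0, -0.003, -0.213, 0],
    [0, -0.003, -0.213, 0],
    [0, -0.003, -0.213, 0],
  ],
)

```text
time: 41.15
tool_pos: [0.4384, -0.2872, 0.0171]
ee_rot: [3.14, 0.006, 1.665]
wrist_force: [0.3, -6.7, -4.6]
width: 0.0317
finger_force: 30.0
```

Request:
arm_command(
  targets=[
    [0, 0, 0, 0],
    [0, 0, 0, 0],
    [0, 0, 0, 0],
    [0, 0, 0, 0],
    [0, 0, 0, 0],
  ],
  claw=0.45,
)

```text
time: 41.57
tool_pos: [0.4373, -0.2851, 0.017]
ee_rot: [3.142, -0.0, 1.664]
wrist_force: [-0.0, -1.5, -0.6]
width: 0.0515
finger_force: 0.0
```

Request:
arm_command(
  targets=[
    [0, 0, 0.06, 0],
    [0, 0, 0.12, 0],
    [0, 0, 0.18, 0],
    [0, 0, 0.22, 0],
    [-0.05, -0.06, 0.22, 0],
    [-0.1, -0.12, 0.22, 0],
    [-0.1, -0.18, 0.22, 0],
    [-0.1, -0.18, 0.22, 0],
  ],
)

```text
time: 42.23
tool_pos: [0.3858, -0.3799, 0.1271]
ee_rot: [-3.141, 0.003, 1.659]
wrist_force: [-0.3, 0.8, -1.4]
width: 0.0518
finger_force: 0.0
```

```bash
python3 look.py 9 | grep 'xyz \[ *0.[456].* 0.0[01]..\]'
```

```text
[186. 224.] [291. 252.] xyz [0.5245 0.1382 0.0069] err 0.0008 size [0.032 0.031] yawlong 73.3
[254. 185.] [254. 193.] xyz [ 0.6219 -0.0231  0.0113] err 0.0009 size [0.057 0.019] yawlong 12.3
[208. 181.] [246. 230.] xyz [0.6313 0.0887 0.0107] err 0.0007 size [0.056 0.02 ] yawlong 152.7
```

Request:
arm_command(
  targets=[
    [0.05, 0.07, 0, -0.05],
    [0.1, 0.14, 0, -0.1],
    [0.15, 0.21, 0, -0.15],
    [0.2, 0.28, 0, -0.2],
    [0.25, 0.35, 0, -0.25],
    [0.28, 0.42, 0, -0.3],
    [0.28, 0.42, 0, -0.35],
    [0.28, 0.42, 0, -0.36],
  ],
  claw=0.55,
)

```text
time: 43.0
tool_pos: [0.528, -0.1615, 0.1269]
ee_rot: [-3.141, -0.001, 0.914]
wrist_force: [-0.2, 0.0, -0.3]
width: 0.0428
finger_force: 0.0
```

Request:
arm_command(
  targets=[
    [0.05, 0.07, 0, -0.05],
    [0.1, 0.14, 0, -0.1],
    [0.15, 0.21, 0, -0.15],
    [0.192, 0.28, 0, -0.2],
    [0.192, 0.294, -0.04, -0.25],
    [0.192, 0.294, -0.1, -0.3],
    [0.192, 0.294, -0.14, -0.329],
    [0.192, 0.294, -0.14, -0.329],
  ],
)

```text
time: 43.67
tool_pos: [0.6188, -0.0181, 0.051]
ee_rot: [-3.138, 0.011, 0.222]
wrist_force: [-0.9, 0.4, -0.7]
width: 0.0423
finger_force: 0.0
```

Request:
arm_command(
  targets=[
    [0, 0, 0, 0],
    [0, 0, 0, 0],
    [0, 0, 0, 0],
  ],
)

```text
time: 43.92
tool_pos: [0.6245, -0.0194, 0.0596]
ee_rot: [3.14, -0.004, 0.221]
wrist_force: [0.4, -0.3, 0.5]
width: 0.0424
finger_force: 0.0
```

Request:
arm_command(
  targets=[
    [-0.005, -0.007, -0.04, 0],
    [-0.005, -0.007, -0.08, 0],
    [-0.005, -0.007, -0.112, 0],
    [-0.005, -0.007, -0.112, 0],
    [-0.005, -0.007, -0.112, 0],
  ],
)

```text
time: 44.33
tool_pos: [0.6216, -0.0227, 0.0025]
ee_rot: [3.141, -0.002, 0.221]
wrist_force: [-0.2, -0.2, 0.4]
width: 0.0423
finger_force: 0.0
```

Request:
arm_command(
  targets=[
    [0, 0, 0, 0],
    [0, 0, 0, 0],
    [0, 0, 0, 0],
    [0, 0, 0, 0],
    [0, 0, 0, 0],
    [0, 0, 0, 0],
  ],
  claw=1,
)

```text
time: 44.83
tool_pos: [0.621, -0.0223, 0.0015]
ee_rot: [3.141, -0.001, 0.221]
wrist_force: [-0.6, -0.6, 2.0]
width: 0.0168
finger_force: 30.0
```

Request:
arm_command(
  targets=[
    [0, 0, 0.06, 0],
    [0, 0, 0.12, 0],
    [0, 0.0, 0.18, 0],
    [0, 0, 0.22, 0],
    [0, -0.05, 0.22, -0.05],
    [0, -0.11, 0.22, -0.1],
    [0.01, -0.17, 0.22, -0.15],
    [0.01, -0.2, 0.22, -0.181],
  ],
)

```text
time: 45.5
tool_pos: [0.6259, -0.1252, 0.111]
ee_rot: [3.14, -0.001, -0.165]
wrist_force: [-0.3, -0.7, -0.5]
width: 0.0166
finger_force: 30.0
```

Request:
arm_command(
  targets=[
    [0, -0.05, 0, 0],
    [0, -0.1, 0, 0],
    [0, -0.112, 0, 0],
    [0, -0.112, 0, 0],
    [0, -0.112, 0, 0],
  ],
)

```text
time: 45.92
tool_pos: [0.6255, -0.1776, 0.1106]
ee_rot: [-3.141, 0.001, -0.159]
wrist_force: [0.1, 0.1, 0.0]
width: 0.0168
finger_force: 30.0
```

Request:
arm_command(
  targets=[
    [0, 0, -0.06, 0],
    [0, 0, -0.12, 0],
    [0, 0, -0.17, 0],
    [0, 0, -0.197, 0],
    [0, 0, -0.197, 0],
    [0, 0, -0.197, 0],
  ],
)

```text
time: 46.42
tool_pos: [0.6258, -0.177, 0.0126]
ee_rot: [-3.141, 0.001, -0.157]
wrist_force: [-0.0, -0.7, 0.8]
width: 0.0169
finger_force: 30.0
```

Request:
arm_command(
  targets=[
    [0, 0, 0, 0],
    [0, 0, 0, 0],
    [0, 0, 0, 0],
    [0, 0, 0, 0],
  ],
  claw=0.63,
)

```text
time: 46.75
tool_pos: [0.6265, -0.1785, 0.0141]
ee_rot: [3.141, -0.003, -0.159]
wrist_force: [0.5, -0.2, 0.5]
width: 0.0348
finger_force: 0.0
```

Request:
arm_command(
  targets=[
    [0, 0, 0.06, 0],
    [0, 0, 0.12, 0],
    [0, 0, 0.18, 0],
    [0, 0, 0.2, 0],
    [-0.06, -0.06, 0.2, 0.05],
    [-0.12, -0.12, 0.2, 0.1],
    [-0.16, -0.12, 0.2, 0.15],
    [-0.16, -0.12, 0.2, 0.15],
  ],
)

```text
time: 47.42
tool_pos: [0.5419, -0.2395, 0.1118]
ee_rot: [-3.141, 0.003, 0.154]
wrist_force: [-0.4, -0.5, 0.2]
width: 0.035
finger_force: 0.0
```

```bash
python3 look.py 10 | grep 'xyz \[ *0.[456].* 0.0[0-9]..\]'
```

```text
[186. 224.] [291. 252.] xyz [0.5244 0.1376 0.0059] err 0.0009 size [0.032 0.029] yawlong 91.6
[208. 181.] [246. 230.] xyz [0.6311 0.0892 0.0113] err 0.0004 size [0.057 0.021] yawlong 153.9
```

Request:
arm_command(
  targets=[
    [0.02, 0.07, 0.02, -0.04],
    [0.04, 0.14, 0.02, -0.08],
    [0.07, 0.21, 0.02, -0.12],
    [0.1, 0.28, 0.02, -0.16],
    [0.13, 0.35, 0.02, -0.2],
    [0.16, 0.42, 0, -0.24],
    [0.177, 0.42, 0, -0.28],
    [0.177, 0.42, 0, -0.294],
  ],
  claw=0.55,
)

```text
time: 48.18
tool_pos: [0.6361, -0.0239, 0.1109]
ee_rot: [-3.141, 0.001, -0.459]
wrist_force: [-0.3, -0.1, -0.3]
width: 0.0424
finger_force: 0.0
```

Request:
arm_command(
  targets=[
    [0, 0.08, 0, 0],
    [0, 0.16, 0, 0],
    [0, 0.237, 0, 0],
    [0, 0.237, -0.06, 0],
    [0, 0.237, -0.1, 0],
    [0, 0.237, -0.1, 0],
    [0, 0.237, -0.1, 0],
  ],
)

```text
time: 48.77
tool_pos: [0.6334, 0.0916, 0.0605]
ee_rot: [3.14, 0.003, -0.459]
wrist_force: [0.0, 0.2, 0.7]
width: 0.042
finger_force: 0.0
```

Request:
arm_command(
  targets=[
    [-0.005, -0.005, -0.04, 0],
    [-0.005, -0.005, -0.08, 0],
    [-0.005, -0.005, -0.115, 0],
    [-0.005, -0.005, -0.115, 0],
    [-0.005, -0.005, -0.115, 0],
  ],
)

```text
time: 49.18
tool_pos: [0.6322, 0.0876, 0.0056]
ee_rot: [-3.141, -0.0, -0.461]
wrist_force: [0.0, 0.5, 0.7]
width: 0.0425
finger_force: 0.0
```

Request:
arm_command(
  targets=[
    [0, 0, 0, 0],
    [0, 0, 0, 0],
    [0, 0, 0, 0],
    [0, 0, 0, 0],
    [0, 0, 0, 0],
    [0, 0, 0, 0],
  ],
  claw=1,
)

```text
time: 49.68
tool_pos: [0.6325, 0.0879, 0.0063]
ee_rot: [-3.141, -0.002, -0.46]
wrist_force: [0.0, 0.1, 3.1]
width: 0.0167
finger_force: 30.0
```

Request:
arm_command(
  targets=[
    [0, 0, 0.06, 0],
    [0, 0, 0.12, 0],
    [0, 0.0, 0.18, 0],
    [0, 0, 0.22, 0],
    [0, -0.06, 0.22, 0.03],
    [0, -0.12, 0.22, 0.06],
    [0, -0.18, 0.22, 0.09],
    [0, -0.2, 0.22, 0.09],
  ],
)

```text
time: 50.35
tool_pos: [0.6314, -0.0159, 0.115]
ee_rot: [3.139, -0.0, -0.273]
wrist_force: [0.1, 0.8, 0.0]
width: 0.0167
finger_force: 30.0
```

Request:
arm_command(
  targets=[
    [0, -0.06, 0, 0.03],
    [0, -0.12, 0, 0.054],
    [0, -0.18, 0, 0.054],
    [0, -0.24, 0, 0.054],
    [-0.01, -0.3, 0, 0.054],
    [-0.02, -0.36, 0, 0.054],
    [-0.03, -0.4, 0, 0.054],
    [-0.03, -0.4, 0, 0.054],
  ],
)

```text
time: 51.02
tool_pos: [0.6155, -0.216, 0.1143]
ee_rot: [3.14, 0.001, -0.165]
wrist_force: [-0.1, 0.3, -0.1]
width: 0.0164
finger_force: 30.0
```

Request:
arm_command(
  targets=[
    [0, -0.06, 0, 0],
    [0, -0.116, 0, 0],
    [0, -0.116, 0, 0],
    [0, -0.116, 0, 0],
    [0, -0.116, 0, 0],
  ],
)

```text
time: 51.43
tool_pos: [0.6169, -0.2685, 0.1146]
ee_rot: [-3.14, 0.001, -0.158]
wrist_force: [-0.4, -0.3, -0.0]
width: 0.0167
finger_force: 30.0
```

Request:
arm_command(
  targets=[
    [0, 0, -0.06, 0],
    [0, 0, -0.12, 0],
    [0, 0, -0.17, 0],
    [0, 0, -0.195, 0],
    [0, 0, -0.195, 0],
    [0, 0, -0.195, 0],
  ],
)

```text
time: 51.93
tool_pos: [0.617, -0.269, 0.0177]
ee_rot: [-3.141, 0.0, -0.157]
wrist_force: [-0.2, 0.2, 0.7]
width: 0.0161
finger_force: 30.0
```

Request:
arm_command(
  targets=[
    [0, 0, 0, 0],
    [0, 0, 0, 0],
    [0, 0, 0, 0],
    [0, 0, 0, 0],
  ],
  claw=0.63,
)

```text
time: 52.27
tool_pos: [0.6175, -0.2706, 0.0192]
ee_rot: [3.141, -0.002, -0.159]
wrist_force: [0.2, 0.3, -0.3]
width: 0.0346
finger_force: 0.0
```

Request:
arm_command(
  targets=[
    [0, 0, 0.06, 0],
    [0, 0, 0.12, 0],
    [0, 0, 0.18, 0],
    [-0.04, 0, 0.24, 0],
    [-0.1, 0.06, 0.24, 0.05],
    [-0.17, 0.12, 0.24, 0.1],
    [-0.24, 0.18, 0.24, 0.15],
    [-0.31, 0.24, 0.24, 0.2],
  ],
)

```text
time: 52.93
tool_pos: [0.4711, -0.1585, 0.1382]
ee_rot: [3.141, -0.001, 0.265]
wrist_force: [1.2, 1.2, 1.3]
width: 0.0346
finger_force: 0.0
```

Request:
arm_command(
  targets=[
    [-0.06, 0.06, 0, 0.05],
    [-0.12, 0.12, 0, 0.1],
    [-0.18, 0.18, 0, 0.1],
    [-0.2, 0.24, 0, 0.1],
    [-0.2, 0.3, 0, 0.1],
    [-0.2, 0.36, 0, 0.1],
    [-0.2, 0.36, 0, 0.1],
  ],
)

```text
time: 53.52
tool_pos: [0.3719, 0.0247, 0.1385]
ee_rot: [-3.141, -0.003, 0.476]
wrist_force: [0.4, -0.2, -0.1]
width: 0.0347
finger_force: 0.0
```

```bash
python3 - <<'E'
from h import *
t=snap('top','t11'); s=snap('side','s11')
cv2.imwrite('pics/c11.png',np.hstack([cv2.resize(t[60:320,40:440],(500,325)),cv2.resize(s[80:180,220:360],(300,325))]))
E
```

```text
(no output)
```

View pics/c11.png

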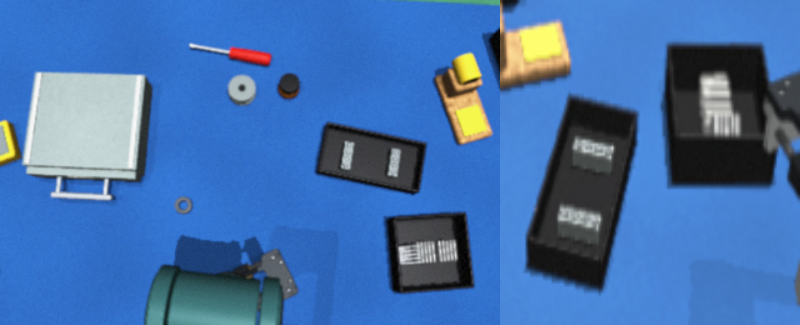

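Both blocks lie in the tray, three sinks are in the bin and the drawer is shut. I'll zoom in to check that the left sink lies flat.

```bash
python3 - <<'E'
from h import *
t=cv2.imread('pics/t11.png'); s=cv2.imread('pics/s11.png')
cv2.imwrite('pics/c12.png',np.hstack([cv2.resize(t[220:300,340:430],(450,400),interpolation=2),cv2.resize(s[85:145,290:345],(350,400),interpolation=2)]))
E
```

```text
(no output)
```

View pics/c12.png

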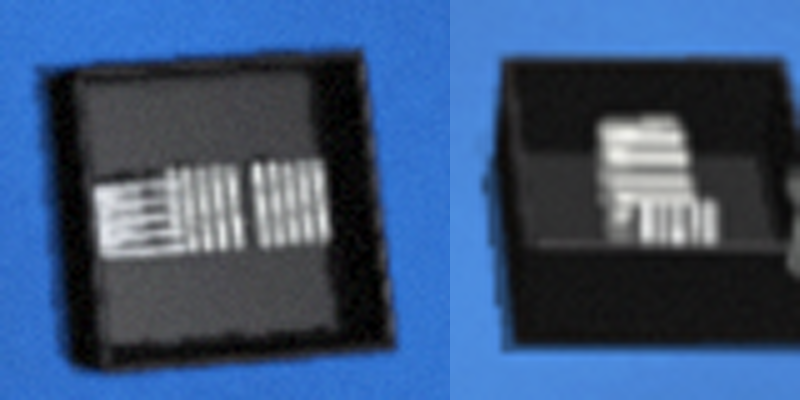

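The zoom shows all three sinks flat inside the bin walls and at rest.

```bash
python3 -c "
from bench import robot
print(robot.close_job())"
```

```text
the job is handed in; nothing more can be done
None
```

The job is handed in at about 54 s of the 208 s allowed: three plates in the shut drawer, three heat sinks in the square bin and two terminal blocks in the long tray, with the ferrite ring, reel and jar left where they were; the judge's verdict was not shown.

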